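# Hold gauge tweezers astride a tenon

## Robot

A 6-joint arm with a two-finger parallel gripper is mounted at the origin on the work surface. World frame = base frame: x ahead of the robot, y to its left, z up, the work surface at z = 0. Lengths are in m, angles in rad, forces in N, time in s.
With the tool pointing down it reaches from about 0.325 to 0.925 m from the base axis. Payload 3.1 kg.
Tool frame: the origin (TCP) lies on the front face of the gripper's body, between the roots of the fingers; the fingertips stand 73 mm ahead of it and the grasp point (between the pads) lies 54 mm ahead of it; x points along the fingers, z is the direction in which the jaws open and shut, and the axes are right-handed (so a half turn about x gives the same grasp; the last joint's range is limited). The gripper opens to 85 mm and grips with 20 to 120 N. Pads are 22 mm wide; open, the fingers measure 114 mm over their backs; the gripper's body (76 mm by 85 mm) begins 54 mm behind the grasp point. The pads swing forward as they close: fully open they stand 13 mm farther back than shut.
Start: joints at [1.103, 0.217, 1.613, -0, 1.311, -0.112], TCP at [0.218, 0.586, 0.304] pointing down, gripper open.
Joint ranges: [-2.75, 2.75], [-0.78, 2.1], [0.31, 2.55], [-1.13, 4.27], [0.13, 2.63], [-2.58, 2.58]. Speed limits (rad/s): [2.79, 2.79, 3.14, 3.14, 3.14, 3.14].

## Interface

Orientations are given as a unit quaternion [w, x, y, z].
In Python, from plant import * gives the robot as it stands.
- The arm moves only by the tool arm_command, never from a script. Its argument "deltas" is a list of rows, each a list of 7 numbers: the finger opening in mm, from 0 to 85.4, then the shift along the tool's x, y, z in mm, then the turn, a rotation vector about the tool's x, y, z in degrees. In form: [[hand, tx, ty, tz, rx, ry, rz], ...]. A call has 1 to 8 rows; each row is the pose to reach, as a shift and turn from the pose commanded when the call began, along the tool's axes at that moment; what a row does not reach only later rows make up. A row lasts 1/12 s, in which the tool goes at most 41.7 mm and 7.16 degrees, less where a joint would pass 70% of its speed; a pose out of reach is approached as far as the arm can. A call with a gripper value outside its range is refused whole. The fingers move at their own pace and stop on an object; "grip_force" is the grip in N (left out, the last holds). Time passes only in rows, so rows that repeat a pose let the fingers close. It gives the time, the measured TCP pose, the force and the opening at its end, in the units of the state.
- get_obs(): the state, without advancing time (a new reading comes with each control period).
- camera(name): name is "side" or "top"; returns a dict with "image" (384x512x3 uint8, red, green, blue), "fx", "fy", "cx", "cy" (pixels), "R" (3x3) and "t" (3): a world point X has camera coordinates R X + t. Camera axes: x right, y down, z forward; pixel columns grow to the right and rows downward; lengths in m; the calibration is good to about 2 mm. A picture is of the moment at which its call begins. There is no depth.
- hand_in(): hands the job in, once; it reports no verdict.
Trained networks look in a picture, given as the dict that the camera call returned (one of the last four; its "shot" number tells which), for a name from the list of things; names that differ only in an ending like _2 or _b are one class to them, and where a whole thing is asked for, a point or a joint stands for the part that bears it (a point fixed in the world has none). Each returns a list of dicts, best first, with "confidence" (0 to 1); they miss things now and then, are a little off and sometimes report something else, mostly with a low value. They report only what shows in the picture. A call takes as long as a camera call. They do not tell look-alikes from the thing itself.
- boxes_of(picture, thing): "centre" ([x, y, z] in m, in world coordinates, good to about 4 mm: the middle of the surface that is visible of it).
- masks_of(picture, thing): "region" (384x512 bool, what is visible of it).
- mark_of(picture, thing): "centre" ([x, y, z] in m, in world coordinates, good to about 4 mm: a listed point, or the origin of a listed thing).
The state is a dict: "clock": time; "q": joint angles; "joint_velocities": joint speeds; "tau": joint torques, N m; "ee_pos": TCP position; "ee_rot": TCP orientation; "wrist_force": force on the tool from outside, world axes, zero at the start; "torque": the same for the moment, N m; "gripper_width": finger opening in m.
Only numpy, scipy, OpenCV 4.12 (cv2) and the standard library are available. Lean on these libraries where they do the work, as an engineer would, in place of code of your own. Each camera call takes 0.05 s, during which the arm holds its last target.

## Task

Stand the dark loose tenon upright on top of the narrow brass-topped post, squarely in line with it, and let go. Then pick up the sprung gauge tweezers by their blue pads, squeeze them until the outer edge of the moving arm is over the red mark (a tip gap of 30 mm), and bring the tips level astride the middle of the tenon, one arm either side of its thickness, without touching it or the post. Finish there, still holding the tweezers steady at that gap; leave the two pale tenons standing where they are.

Things in the scene. Friction and masses are not known exactly. Their poses are not given: they have to be found in the camera images.
- tenon_center (a point): Dark-brown loose tenon (wooden block), 32 mm wide (its x), 18 mm thick (its y), 44 mm tall (z), about 25 g. It stands on a grey board (190 x 80 x 12 mm) in a row with two pale ones, 55 mm apart centre to centre along their wide side; which of the three is dark varies. The point is its centre, 22 mm above its foot.
- pale_a_center (a point): A pale wooden tenon of the same size, to be left standing. The point is its centre.
- pale_b_center (a point): The other pale wooden tenon of the same size, to be left standing. The point is its centre.
- post_top (a point): Fixed checking post, 90 mm tall: round dark foot 64 mm across, 16 mm stem, brass block on top with a flat top 36 mm (its x) by 20 mm (its y). The point is the centre of the top face. The tenon's 32 mm side goes along the 36 mm side.
- tweezers_grip (a point): Sprung tweezers lying open on a rest; x to the tips, z up. The point is where to grip: mid-height of the arms (44 mm above the table at first), midway between the two blue pads at the marked gap, fixed to the fixed arm. Pads are 26 mm long (x), 16 mm high, outer faces 44 mm apart at the marked gap (y -22 to 22), 55 mm open (y -22 to 33); 1 mm there is 1.9 mm at the tips.
- tip_fixed (a point): Point on the inner face of the fixed arm near its tip, mid-height, 82 mm ahead of the grip point, at y = -15 mm in the tweezers' axes. The arms end 2 mm farther on. The tenon belongs between the arms with its centre about 60 mm ahead of the grip point, at the arms' mid-height.
- tip_moving (a point): The matching point on the moving arm. The tip gap is the distance between these two points: about 51 mm open, 30 mm at the mark, 15 mm at the end stop.
- tweezers_jaw (a joint): Swing of the moving arm, rad: 0 open, grows as squeezed, 0.12 at the marked gap (arms then parallel), 0.21 at the stop; 0.1 rad is 17 mm of gap. Hinge 90 mm behind the grip point, at y = 17 mm. Sprung: the mark takes about 8 N across the pads; let go, it springs open.
- tenon: The dark tenon itself; the origin is the centre of its foot.
- tweezers: The steel tweezers, 190 mm long, about 100 g, origin 8 mm below the grip point. Arms 4 mm thick, 16 mm high; fixed arm at -y (inner face y = -15 mm), moving arm at +y, joined by a dark bow at x = -109 to -87 mm. A white plate at x = 26 to 38, y = -18 to 52 mm carries a red mark 4 mm wide centred at y = 19 mm: the moving arm's outer edge belongs on it.
- post: The post itself; the origin is at its foot, same axes as its top.
- rest: Fixed wooden rest, base 200 x 100 x 6 mm, with a block under the tweezers' bow and a bar under the arms 56 mm ahead of the grip point, both 36 mm high; free space under the pads down to the base. Origin on the table, within 6 mm of below the grip point at first; x along the tweezers.
Mind the look-alikes: they are no part of the job. Leave any green or pink look-alike of the post alone. Leave any purple or turquoise look-alike of the rest alone.

How it is judged:
On the way:
1. the dark tenon stands upright on the post, in line with it, released and at rest (horizontal distance between tenon_center and post_top below 0.009 m and z of tenon_center in the frame of post_top between 0.018 and 0.026 m and angle between tenon_center's own z axis and vertical below 0.12 rad and angle between the x axis of tenon_center and the x axis of post_top, either way round below 0.25 rad and contact force between tenon and post above 0.03 N and contact force between the fingers and tenon below 0.02 N and linear speed of tenon below 0.01 m/s), for 0.3 s.
At the end, for the whole second after the job is handed in: For the last second: tenon upright on post (centre within 9 mm, in line within 0.25 rad, untouched); tweezers still, level (0.2 rad), held by the gripper alone, tip gap 30 +- 3 mm, tenon between arms (45-75 mm ahead of grip point, 9 mm of middle, 18 mm of mid-height) (horizontal distance between tenon_center and post_top below 0.009 m and z of tenon_center in the frame of post_top between 0.018 and 0.026 m and angle between tenon_center's own z axis and vertical below 0.12 rad and angle between the x axis of tenon_center and the x axis of post_top, either way round below 0.25 rad and contact force between tenon and post above 0.03 N and contact force between each of the fingers, tweezers and tenon below 0.02 N and distance between tip_fixed and tip_moving between 0.027 and 0.033 m and velocity of joint tweezers_jaw between -0.05 and 0.05 rad/s and linear speed of tweezers below 0.02 m/s and x of tenon_center in the frame of tweezers_grip between 0.045 and 0.075 m and y of tenon_center in the frame of tweezers_grip between -0.009 and 0.009 m and z of tenon_center in the frame of tweezers_grip between -0.018 and 0.018 m and angle between tweezers_grip's own z axis and vertical below 0.2 rad and contact force between tweezers and the fingers above 1 N and contact force between tweezers and post below 0.02 N and contact force between tweezers and rest below 0.02 N); the arm keeps its last pose, push and grip.
It fails at once if a pale tenon is shifted by more than 15 mm or knocked over (distance of any of pale_a_center, pale_b_center from where it was at the start of the episode above 0.015 m).
It also fails if it takes over 61 s, if anything falls off the work surface, if the arm or the gripper's body presses on something with over 40 N, if the wrist force passes 120 N, or if a joint passes its speed limit or range.

## Working session

There is one attempt and no reset: what is moved stays moved. The work goes in short steps, Python scripts to look and compute and a tool call to move; the robot and the scene stay as the last step left them, time stands still between calls to the robot, and variables do not carry over. Pictures are saved under pics/ and viewed, and the job is handed in when it is done.

Besides the shell and the picture viewer there is one more tool, called after "Emit:" by a JSON object that holds its "name" and its "arguments", one argument or row to a line. arm_command: Moves the arm, as the interface text tells. Its arguments: {"type":"object","properties":{"deltas":{"type":"array","items":{"type":"array","items":{"type":"number"}}},"grip_force":{"type":"number"}},"required":["deltas"]}

```bash
ls; mkdir -p pics; python3 - <<'E'
from plant import *
import cv2,pickle
o=get_obs();print({k:o[k] for k in('clock','ee_pos','ee_rot','gripper_width','wrist_force')})
for n in("side","top"):
    c=camera(n);cv2.imwrite(f'pics/{n}0.png',c['image'][:,:,::-1])
    pickle.dump(c,open(f'{n}0.pkl','wb'))
    print(n,c['fx'],c['fy'],c['cx'],c['cy'],c['R'],c['t'])
    for th in("tenon_center","pale_a_center","post_top","tweezers_grip","tip_fixed","tip_moving","tenon","tweezers","post","rest"):
        print(th,[(np.round(d['centre'],4).tolist() if 0 else [round(float(v),4) for v in d['centre']],round(float(d['confidence']),2)) for d in mark_of(c,th)])
E
```

```text
pics
{'clock': 0.0, 'ee_pos': array([0.21740765, 0.58527587, 0.302529  ]), 'ee_rot': array([ 0.5798232 , -0.40403202,  0.58135356,  0.40322601]), 'gripper_width': 0.08546535370064459, 'wrist_force': array([-0.76680432, -0.25389388,  0.02325709])}
side 421.1936834372872 421.1936834372872 255.8195885216062 191.4415475267811 [[ 0.90410545 -0.4272859  -0.00448206]
 [-0.26055265 -0.54293603 -0.79833125]
 [ 0.33868221  0.72294345 -0.6022019 ]] [-0.44094272  0.21877041  0.84558079]
tenon_center [([0.5803, -0.2627, 0.0369], 0.91)]
pale_a_center [([0.5196, -0.2591, 0.0315], 0.91)]
post_top [([0.6068, -0.0846, 0.0883], 0.93), ([0.5946, 0.0377, 0.0877], 0.81), ([0.7163, 0.033, 0.0882], 0.81), ([0.5011, 0.2631, 0.0365], 0.68), ([0.5864, 0.275, 0.0446], 0.43)]
tweezers_grip [([0.5009, 0.2628, 0.0015], 0.72), ([0.4992, 0.2553, 0.0413], 0.59)]
tip_fixed [([0.5719, 0.2198, 0.042], 0.68), ([0.4637, -0.2534, 0.0368], 0.41)]
tip_moving [([0.5887, 0.2764, 0.0435], 0.7)]
tenon [([0.5782, -0.2622, 0.0078], 0.93)]
tweezers [([0.4984, 0.2615, 0.0381], 0.75)]
post [([0.6112, -0.0816, -0.0017], 0.83), ([0.594
[... 422 characters left out ...]
76, 0.2597, 0.037], 0.74)]
pale_a_center [([0.5233, -0.2588, 0.0382], 0.6)]
post_top [([0.7139, 0.0287, 0.0907], 0.87), ([0.5923, 0.0345, 0.089], 0.61), ([0.6077, -0.081, 0.0898], 0.57), ([0.5949, 0.0369, -0.0021], 0.22)]
tweezers_grip [([0.4956, 0.2632, 0.0412], 0.89)]
tip_fixed [([0.5788, 0.2242, 0.047], 0.9)]
tip_moving [([0.5898, 0.2704, 0.0429], 0.88)]
tenon [([0.5747, -0.2607, 0.0129], 0.47)]
tweezers [([0.4991, 0.2602, 0.0363], 0.82), ([0.5774, -0.2607, 0.0117], 0.19)]
post [([0.595, 0.0348, -0.0022], 0.94), ([0.7123, 0.0294, 0.0007], 0.88), ([0.6088, -0.0786, 0.0031], 0.71)]
rest [([0.2804, -0.2606, -0.0006], 0.84), ([0.4104, 0.0332, 0.0003], 0.75), ([0.4999, 0.2583, -0.0002], 0.71)]
```

View pics/side0.png

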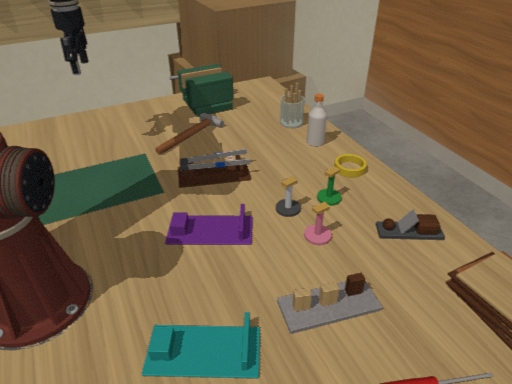

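View pics/top0.png

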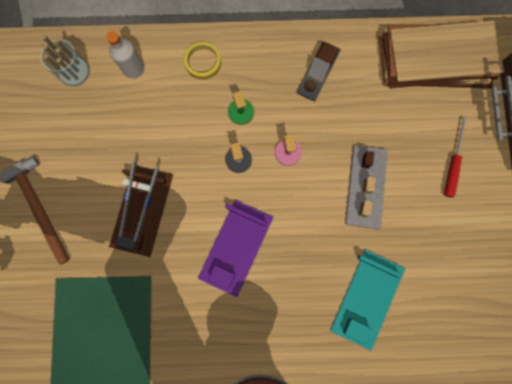

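```bash
python3 - <<'E'
import pickle,cv2,numpy as np
s=pickle.load(open('side0.pkl','rb'))['image'][:,:,::-1];t=pickle.load(open('top0.pkl','rb'))['image'][:,:,::-1]
def z(im,x0,y0,w,h,W=395,H=295): return cv2.resize(im[y0:y0+h,x0:x0+w],(W,H),interpolation=cv2.INTER_CUBIC)
a=np.vstack([np.hstack([z(s,275,265,110,82),z(t,340,140,60,45*1)]),np.hstack([z(s,265,170,60,45),z(t,215,135,53,40)])])
cv2.imwrite('pics/zoom1.png',a)
b=np.hstack([z(s,170,140,90,60),z(t,105,150,75,110,395,580)[:295] if 0 else z(t,100,150,110,82)])
b=np.vstack([b,np.hstack([z(t,115,150,60,45),z(t,105,200,60,45)])])
cv2.imwrite('pics/zoom2.png',b)
E
```

```text
(no output)
```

View pics/zoom1.png

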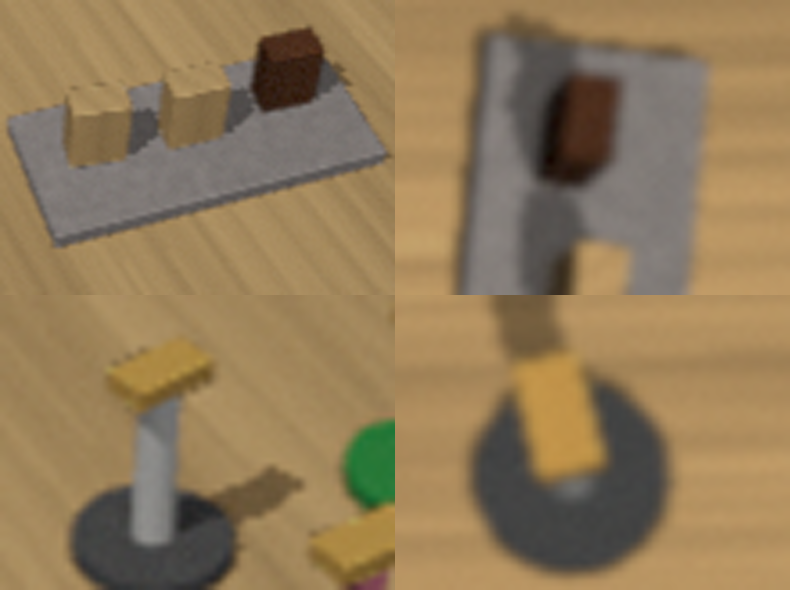

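View pics/zoom2.png

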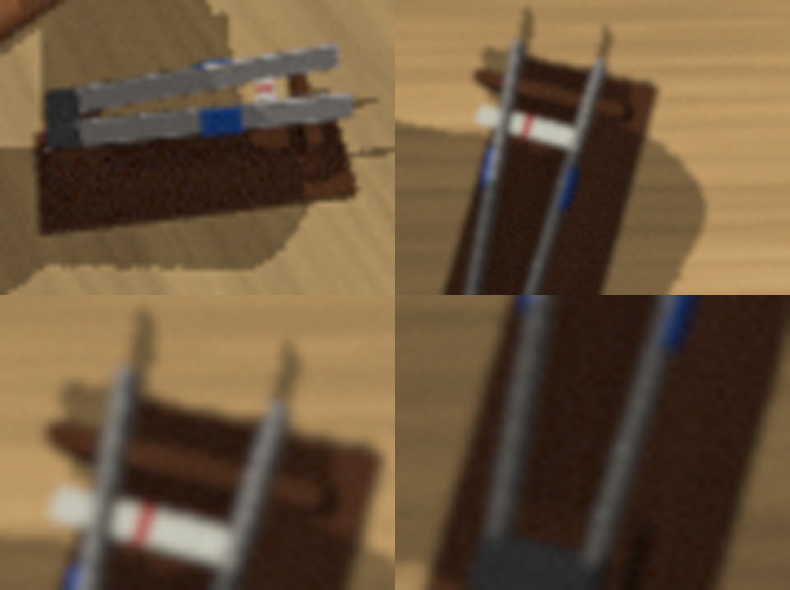

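```bash
cat > fit.py <<'E'
import numpy as np,cv2
from scipy.optimize import differential_evolution,minimize
def proj(c,P):
    P=np.atleast_2d(P);q=P@np.array(c['R']).T+np.array(c['t'])
    return np.c_[c['fx']*q[:,0]/q[:,2]+c['cx'],c['fy']*q[:,1]/q[:,2]+c['cy']]
def box(x,y,z0,z1,yaw,lx,ly):
    cs,sn=np.cos(yaw),np.sin(yaw)
    return np.array([[x+cs*a-sn*b,y+sn*a+cs*b,z] for a in(-lx/2,lx/2) for b in(-ly/2,ly/2) for z in(z0,z1)])
S=8
def render(uv,roi):
    x0,y0,w,h=roi;im=np.zeros((h*S,w*S),np.uint8)
    hull=cv2.convexHull(((uv-[x0,y0]+.5)*S-.5).astype(np.float32))
    cv2.fillConvexPoly(im,np.round(hull).astype(np.int32),255)
    return cv2.resize(im,(w,h),interpolation=cv2.INTER_AREA)/255.
def ray(c,uv,z):
    R=np.array(c['R']);t=np.array(c['t']);d=R.T@np.array([(uv[0]-c['cx'])/c['fx'],(uv[1]-c['cy'])/c['fy'],1.]);o=-R.T@t
    return o+d*(z-o[2])/d[2]
E
python3 - <<'E'
import pickle
from fit import *
C={n:pickle.load(open(n+'0.pkl','rb')) for n in('side','top')}
def hsv(n): return cv2.cvtColor(C[n]['image'],cv2.COLOR_RGB2HSV).astype(int)
rois={('tenon','side'):(340,265,32,36),('tenon','top'):(358,144,20,26),('post','side'):(275,172,30,26),('post','top'):(226,140,22,24)}
M={}
for (k,n),r in rois.items():
    x0,y0,w,h=r;I=C[n]['image'][y0:y0+h,x0:x0+w].astype(int);H=hsv(n)[y0:y0+h,x0:x0+w]
    if k=='tenon': m=(I[...,0]-I[...,2]>12)&(I.sum(2)<230)
    else: m=(H[...,1]>135)&(I[...,0]>130)
    m=m.astype(np.uint8);nn,l,st,_=cv2.connectedComponentsWithStats(m,connectivity=4)
    m=(l==1+np.argmax(st[1:,4])); M[k,n]=m; print(k,n,m.sum())
    print('\n'.join(''.join('#' if v else '.' for v in q) for q in m))
for k in('tenon','post'):
  for views in(('side','top'),('side',),('top',)):
    def f(p):
        e=0
        for n in views:
            if k=='tenon': B=box(p[0],p[1],.012,.056,p[2],.032,.018)
            else: B=box(p[0],p[1],.09-p[3],.09,p[2],.036,.020)
            e+=np.abs(render(proj(C[n],B),rois[k,n])-M[k,n]).sum()
        return e
    c0=(.577,-.261) if k=='tenon' else (.594,.036)
    bd=[(c0[0]-.02,c0[0]+.02),(c0[1]-.02,c0[1]+.02),(-1,1)]+([(.004,.02)] if k=='post' else [])
    r=differential_evolution(f,bd,seed=1,maxiter=60);print(k,views,np.round(r.x,4),r.fun)
E
```

```text
tenon side 367
................................
................................
................................
................................
................................
................................
................................
................................
..................####..........
..............########..........
........################........
.......#################........
.......##################.......
.......##################.......
.......##################.......
......###################.......
......####################......
......###################.......
......###################.......
......###################.......
......##################........
.....###################........
.....###################........
.....###################........
.....##################.........
.....##################.........
......#################.........
......################..........
.......##############...........
.......##########...............
........####....................
................................
.............................
[... 1727 characters left out ...]
....#########.......
......#########.......
.......#########......
.......#########......
.......#########......
.......#########......
........#########.....
........#########.....
........########......
.........##...........
......................
......................
......................
......................
tenon ('side', 'top') [ 0.5797 -0.2622 -0.3211] 96.16078431372549
tenon ('side',) [ 0.58   -0.2622 -0.0791] 40.32156862745098
tenon ('top',) [ 0.5792 -0.2614 -0.3637] 51.86274509803921
post ('side', 'top') [0.5937 0.0367 0.1943 0.004 ] 41.384313725490195
post ('side',) [0.5925 0.0364 0.3305 0.004 ] 20.95686274509804
post ('top',) [0.5942 0.0368 0.1971 0.0046] 15.705882352941178
```

```bash
python3 - <<'E'
import pickle
from fit import *
C={n:pickle.load(open(n+'0.pkl','rb')) for n in('side','top')}
# post: better side mask
r=(275,172,30,26);x0,y0,w,h=r
for n,r in(('side',(275,172,30,26)),('top',(226,140,22,24))):
    x0,y0,w,h=r;I=C[n]['image'][y0:y0+h,x0:x0+w]
    L=cv2.cvtColor(I,cv2.COLOR_RGB2HSV)
    print(n);print('\n'.join(' '.join('%3d'%v for v in q) for q in L[...,1]))
# board
for n,r in(('top',(340,138,55,98)),('side',(270,275,120,60))):
    x0,y0,w,h=r;I=C[n]['image'][y0:y0+h,x0:x0+w].astype(int)
    m=(I.max(2)-I.min(2)<28)&(I.sum(2)>120)
    m=m.astype(np.uint8);nn,l,st,_=cv2.connectedComponentsWithStats(m);m=(l==1+np.argmax(st[1:,4]))
    ys,xs=np.nonzero(m);hull=cv2.convexHull(np.c_[xs+x0,ys+y0].astype(np.float32))[:,0]
    z=.012 if n=='top' else .006
    P=np.array([ray(C[n],u,z)[:2] for u in hull])*1000
    print(n,m.sum(),cv2.minAreaRect(P.astype(np.float32)))
E
```

```text
side
114 116 115 112 111 111 107 109 107 112 111 109 112 108 109 112 114 111 111 107 109 109 108 112 108 109 112 112 112 110
114 112 112 112 115 108 107 109 110 109 109 111 111 111 110 111 114 111 109 114 110 109 110 111 110 112 111 112 114 114
113 112 113 112 114 110 111 111 111 110 111 110 110 109 110 106 110 110 109 116 114 108 110 108 109 108 108 109 115 111
111 112 115 112 112 115 108 112 109 107 109 110 107 109 108 108 111 110 110 114 112 112 110 113 109 112 113 112 112 115
112 114 110 116 112 113 112 111 112 109 111 110 108 108 111 114 123 132 121 110 109 111 111 112 110 110 111 111 113 108
117 112 112 118 114 115 112 112 111 109 106 108 108 112 124 146 153 151 146 131 114 115 112 113 111 110 111 110 114 111
115 112 117 114 114 110 112 111 115 110 108 124 135 145 151 158 154 156 156 157 139 121 115 112 110 112 111 112 110 113
111 112 114 113 115 111 111 113 113 120 137 152 160 152 154 157 157 155 159 161 157 144 123 112 110 111 112 110 110 110
113 112 113 117 109 110 114 122 133 146 155 149 156 157 155 156 160 152 156 156 157 153 134 115 111 113 108 112 109 109
112 114 116 116
[... 3659 characters left out ...]
8 152 148 140 138 120  78  15   4   4   0
 28   4   4   7   4   4  27  88 131 145 140 128 113  98  83  66  51  25   4   7   4   4
 24   0   4   4   0   4   8  48  87 105  88  59  36  30  19  14   7   0   7   7   0   4
 39   4   4   4   4   4   4   7  28  39  28  16  10   7   3   6   4   7   4   4   4   4
 56  11   4   4   4   4   4   4   4   4   3   3   6   3   3   3   4   7   4   4   7   0
 78  18   0   4   4   0   4   4   0   4   0   4   3   7   7   0   4   7   7   4   4   0
top 2226 ((521.2864379882812, -260.08953857421875), (79.21239471435547, 189.4884796142578), 80.86392974853516)
side 2496 ((522.7243041992188, -262.5174255371094), (84.82012939453125, 192.68829345703125), 80.8251953125)
```

```bash
python3 - <<'E'
import pickle
from fit import *
C={n:pickle.load(open(n+'0.pkl','rb')) for n in('side','top')}
E=[(0,1),(2,3),(4,5),(6,7),(0,2),(1,3),(4,6),(5,7),(0,4),(1,5),(2,6),(3,7)]
def over(n,B,r,W,H):
    x0,y0,w,h=r;s=W/w
    im=cv2.resize(C[n]['image'][y0:y0+h,x0:x0+w][:,:,::-1],(W,H),interpolation=cv2.INTER_CUBIC)
    uv=(proj(C[n],B)-[x0,y0]+.5)*[W/w,H/h]
    for a,b in E: cv2.line(im,tuple(map(int,uv[a])),tuple(map(int,uv[b])),(0,255,0),1)
    return im
rows=[]
for yaw in(-.08,-.16,-.3):
    B=box(.5795,-.262,.012,.056,yaw,.032,.018)
    rows.append(np.vstack([over('side',B,(335,263,40,40),260,280),over('top',B,(350,142,32,32),260,280)]))
cv2.imwrite('pics/ov1.png',np.hstack(rows))
rows=[]
for yaw in(.13,.2,.28):
    B=box(.594,.0367,.082,.09,yaw,.036,.020)
    rows.append(np.vstack([over('side',B,(275,170,30,30),260,280),over('top',B,(222,138,30,30),260,280)]))
cv2.imwrite('pics/ov2.png',np.hstack(rows))
E
```

```text
(no output)
```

View pics/ov1.png

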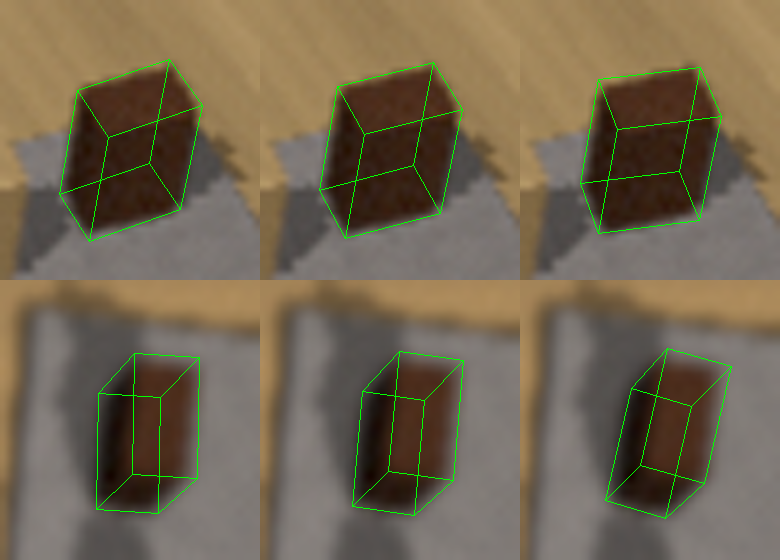

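View pics/ov2.png

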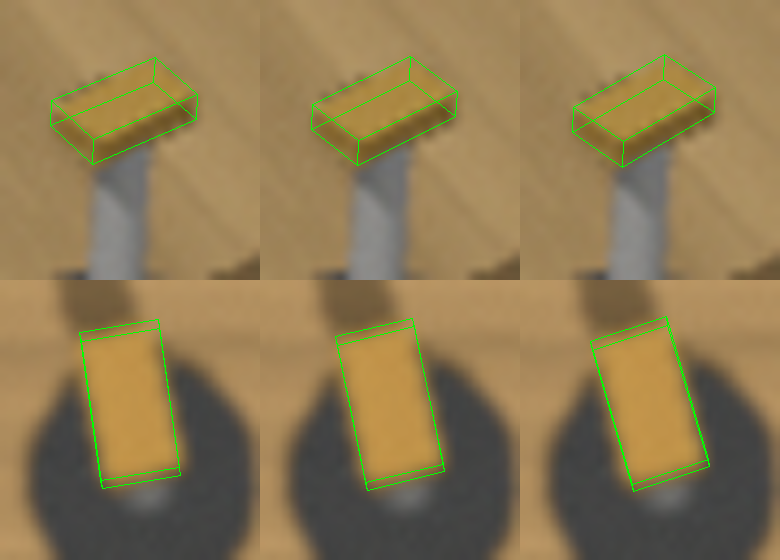

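```bash
cat > nav.py <<'E'
import numpy as np
from scipy.spatial.transform import Rotation as Ro
from plant import *
def cur():
    o=get_obs();w,x,y,z=o['ee_rot'];return o,np.array(o['ee_pos']),Ro.from_quat([x,y,z,w])
def down(psi,flip=False):
    z=np.array([-np.sin(psi),np.cos(psi),0]);z=-z if flip else z
    x=np.array([0,0,-1.]);return Ro.from_matrix(np.c_[x,np.cross(z,x),z])
def go(p,psi,g=.054,flip=None,quiet=False):
    """deltas so that grasp point gets to p (g ahead of TCP), jaws across object of yaw psi"""
    o,P,R=cur()
    best=None
    for f in((False,True) if flip is None else (flip,)):
        T=down(psi,f);rv=(R.inv()*T).as_rotvec(degrees=True)
        if best is None or np.linalg.norm(rv)<np.linalg.norm(best[1]): best=(T,rv,f)
    T,rv,f=best
    tcp=np.array(p)-T.apply([g,0,0])
    d=R.inv().apply(tcp-P)*1000
    print('t',round(o['clock'],2),'flip',f,'delta mm',np.round(d,1),'rotdeg',np.round(rv,2),'tcp',np.round(tcp,4),'w',round(o['gripper_width']*1000,1),'rows',np.linalg.norm(d)/41.7,np.linalg.norm(rv)/7.16)
E
python3 - <<'E'
from nav import *
o,P,R=cur();print(R.as_matrix().round(3),o['q'])
print('above tenon');go([.578,-.262,.14],-.16)
go([.578,-.262,.14],-.16,flip=False);go([.578,-.262,.14],-.16,flip=True)
E
```

```text
[[-0.    -0.937  0.348]
 [ 0.     0.348  0.937]
 [-1.     0.     0.   ]] [ 1.10277901e+00  2.16886783e-01  1.61338823e+00  3.24367674e-05
  1.31128428e+00 -1.12235257e-01]
above tenon
t 1.1 flip False delta mm [ 109.9 -633.1 -669.3] rotdeg [-11.22   0.    -0.  ] tcp [ 0.578 -0.262  0.194] w 85.2 rows 22.2491772204472 1.5667545719256015
t 1.1 flip False delta mm [ 109.9 -633.1 -669.3] rotdeg [-11.22   0.    -0.  ] tcp [ 0.578 -0.262  0.194] w 85.2 rows 22.2491772204472 1.5667545719256015
t 1.1 flip True delta mm [ 109.9 -633.1 -669.3] rotdeg [168.78  -0.    -0.  ] tcp [ 0.578 -0.262  0.194] w 85.2 rows 22.2491772204472 23.57291027563991
```

Emit:
{"name": "arm_command", "arguments": {
  "deltas": [
    [85, 0, -316, -335, -11.2, 0, 0],
    [85, 0, -316, -335, -11.2, 0, 0],
    [85, 0, -316, -335, -11.2, 0, 0],
    [85, 0, -316, -335, -11.2, 0, 0],
    [85, 0, -316, -335, -11.2, 0, 0],
    [85, 0, -316, -335, -11.2, 0, 0],
    [85, 0, -316, -335, -11.2, 0, 0],
    [85, 0, -316, -335, -11.2, 0, 0]
  ]
}}

```text
clock: 1.77
ee_pos: [0.3479, 0.2772, 0.3042]
ee_rot: [0.539, -0.459, 0.538, 0.458]
wrist_force: [1.3, 0.5, -0.7]
gripper_width: 0.0848
```

```bash
python3 -c "
from nav import *
go([.578,-.262,.14],-.16)"
```

```text
t 1.77 flip False delta mm [ 110.2 -312.8 -495.8] rotdeg [0.02 0.03 0.05] tcp [ 0.578 -0.262  0.194] w 84.8 rows 14.303864117179272 0.00943800551308192
```

Emit:
{"name": "arm_command", "arguments": {
  "deltas": [
    [85, 0, -177, -280, 0, 0, 0],
    [85, 0, -177, -280, 0, 0, 0],
    [85, 0, -177, -280, 0, 0, 0],
    [85, 0, -177, -280, 0, 0, 0],
    [85, 0, -177, -280, 0, 0, 0],
    [85, 0, -177, -280, 0, 0, 0],
    [85, 0, -177, -280, 0, 0, 0],
    [85, 0, -177, -280, 0, 0, 0]
  ]
}}

```text
clock: 2.43
ee_pos: [0.4782, -0.0281, 0.3043]
ee_rot: [0.539, -0.458, 0.538, 0.458]
wrist_force: [0.8, 0.9, 0.6]
gripper_width: 0.0848
```

```bash
python3 -c "
from nav import *
go([.578,-.262,.14],-.16)"
```

```text
t 2.43 flip False delta mm [ 110.5 -135.9 -214.8] rotdeg [-0.07 -0.    0.07] tcp [ 0.578 -0.262  0.194] w 84.8 rows 6.647374833887243 0.014120494048165124
```

Emit:
{"name": "arm_command", "arguments": {
  "deltas": [
    [85, 0, -136, -215, 0, 0, 0],
    [85, 0, -136, -215, 0, 0, 0],
    [85, 0, -136, -215, 0, 0, 0],
    [85, 0, -136, -215, 0, 0, 0],
    [85, 0, -136, -215, 0, 0, 0],
    [85, 110, -136, -215, 0, 0, 0],
    [85, 110, -136, -215, 0, 0, 0],
    [85, 110, -136, -215, 0, 0, 0]
  ]
}}

```text
clock: 3.1
ee_pos: [0.5779, -0.2616, 0.1925]
ee_rot: [0.539, -0.458, 0.539, 0.458]
wrist_force: [-0.7, 0.9, -0.4]
gripper_width: 0.0849
```

```bash
python3 - <<'E'
from nav import *
import cv2
from fit import proj,ray
for n in("side","top"):
    c=camera(n);cv2.imwrite(f'pics/{n}1.png',c['image'][:,:,::-1])
    x0,y0=(270,200) if n=='side' else (320,100)
    cv2.imwrite(f'pics/{n}1z.png',cv2.resize(c['image'][y0:y0+130,x0:x0+140][:,:,::-1],(700,600)[:2] and (646,600),interpolation=cv2.INTER_CUBIC))
    for th in("tenon_center","tenon"): print(n,th,[(np.round(d['centre'],4),round(float(d['confidence']),2)) for d in mark_of(c,th)])
go([.578,-.262,.042],-.16)
E
```

```text
side tenon_center [(array([ 0.5799, -0.2658,  0.0379]), 0.78)]
side tenon [(array([ 0.5792, -0.26  ,  0.007 ]), 0.54)]
top tenon_center []
top tenon []
t 3.4 flip False delta mm [100.8   1.   -2.2] rotdeg [ 0.01 -0.08  0.24] tcp [ 0.578 -0.262  0.096] w 85.1 rows 2.4175325467668904 0.034690188144038216
```

View pics/side1z.png

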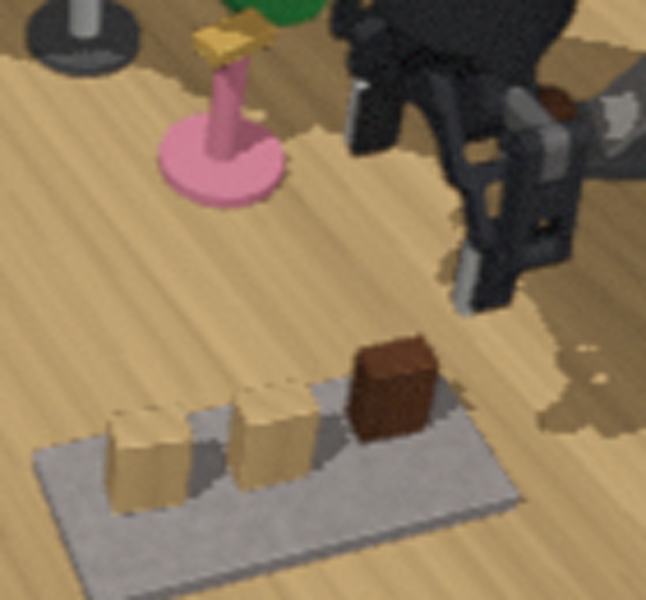

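View pics/top1z.png

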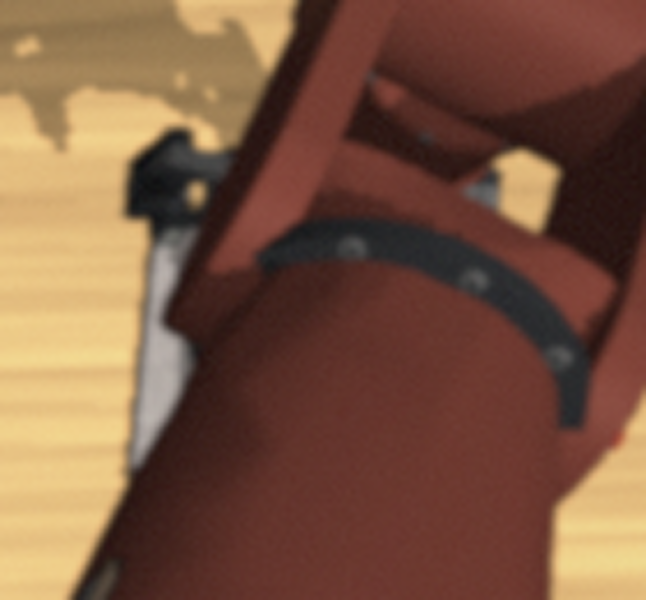

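Emit:
{"name": "arm_command", "arguments": {
  "deltas": [
    [85, 40, 0, 0, 0, 0, 0],
    [85, 75, 0, 0, 0, 0, 0],
    [85, 98, 0, 0, 0, 0, 0],
    [85, 98, 0, 0, 0, 0, 0],
    [60, 98, 0, 0, 0, 0, 0],
    [40, 98, 0, 0, 0, 0, 0],
    [40, 98, 0, 0, 0, 0, 0],
    [40, 98, 0, 0, 0, 0, 0]
  ],
  "grip_force": 25
}}

```text
clock: 4.07
ee_pos: [0.5796, -0.2607, 0.0993]
ee_rot: [0.539, -0.46, 0.538, 0.456]
wrist_force: [0.3, 0.2, 0.1]
gripper_width: 0.0405
```

```bash
python3 - <<'E'
from nav import *
import cv2
P=[]
for i in range(3):
    c=camera("side"); o=get_obs();P.append(o['ee_pos'])
print(np.round(P,4),o['gripper_width'],o['wrist_force'])
x0,y0=270,200
cv2.imwrite('pics/side2z.png',cv2.resize(c['image'][y0:y0+130,x0:x0+140][:,:,::-1],(646,600),interpolation=cv2.INTER_CUBIC))
E
```

```text
[[ 0.5791 -0.2605  0.0987]
 [ 0.5787 -0.2603  0.0981]
 [ 0.5784 -0.2602  0.0975]] 0.039701603776558535 [-0.11440359 -0.73008537 -0.03347119]
```

View pics/side2z.png

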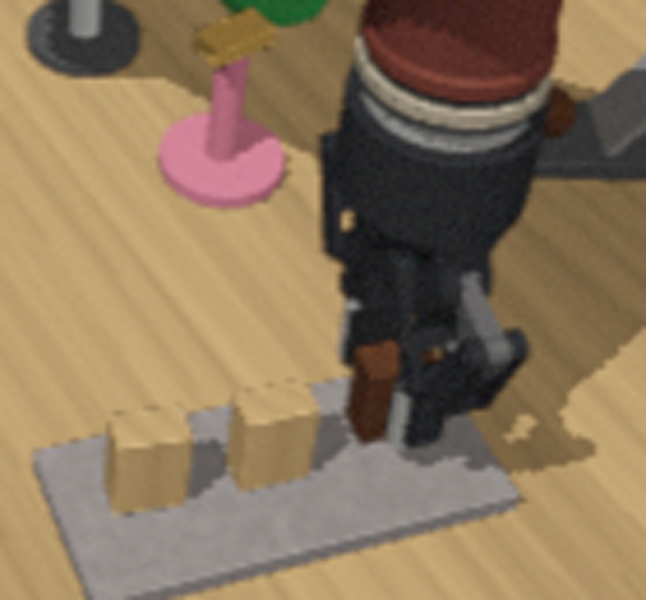

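Emit:
{"name": "arm_command", "arguments": {
  "deltas": [
    [40, 0, 0, -1.5, 0, 0, 0],
    [30, 0, 0, -1.5, 0, 0, 0],
    [24, 0, 0, -1.5, 0, 0, 0],
    [20, 0, 0, -1.5, 0, 0, 0],
    [10, 0, 0, -1.5, 0, 0, 0],
    [10, 0, 0, -1.5, 0, 0, 0],
    [10, 0, 0, -1.5, 0, 0, 0],
    [10, 0, 0, -1.5, 0, 0, 0]
  ],
  "grip_force": 25
}}

```text
clock: 4.88
ee_pos: [0.5773, -0.2612, 0.0958]
ee_rot: [0.538, -0.458, 0.538, 0.458]
wrist_force: [0.5, 0.1, -0.6]
gripper_width: 0.0176
```

```bash
python3 - <<'E'
from nav import *
import cv2
P=[]
for i in range(2):
    c=camera("side"); o=get_obs();P.append(o['ee_pos'])
print(np.round(P,4),o['gripper_width'],o['wrist_force'],o['ee_rot'])
x0,y0=270,200
cv2.imwrite('pics/side3z.png',cv2.resize(c['image'][y0:y0+130,x0:x0+140][:,:,::-1],(646,600),interpolation=cv2.INTER_CUBIC))
E
```

```text
[[ 0.5773 -0.2611  0.0958]
 [ 0.5773 -0.2611  0.0958]] 0.017628480628398936 [ 0.153369   -0.11097314  0.06219899] [ 0.53840856 -0.4582812   0.53845541  0.45843248]
```

View pics/side3z.png

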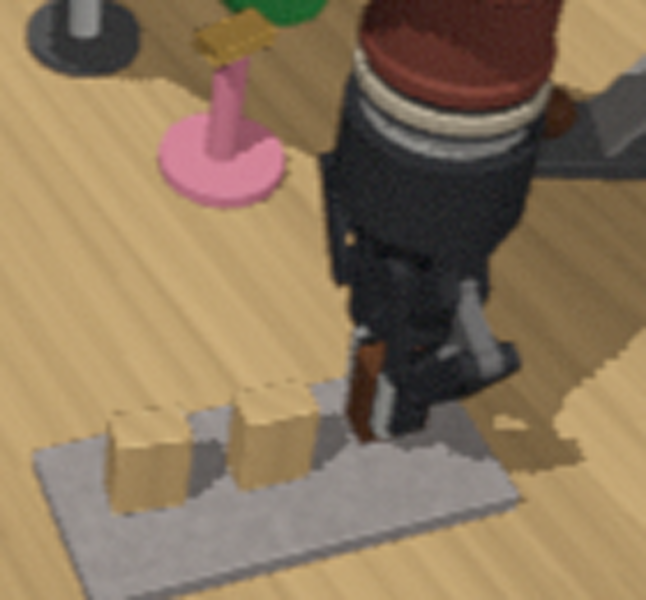

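Emit:
{"name": "arm_command", "arguments": {
  "deltas": [
    [10, -5, 0, 0, 0, 0, 0],
    [10, -30, 0, 0, 0, 0, 0],
    [10, -70, 0, 0, 0, 0, 0],
    [10, -110, 0, 0, 0, 0, 0],
    [10, -150, 0, 0, 0, 0, 0],
    [10, -150, 0, 0, 0, 0, 0]
  ]
}}

```text
clock: 5.48
ee_pos: [0.582, -0.2638, 0.2576]
ee_rot: [0.541, -0.465, 0.536, 0.452]
wrist_force: [2.2, -1.2, 1.4]
gripper_width: 0.0176
```

```bash
python3 - <<'E'
from nav import *
import cv2
c=camera("side");c=camera("side")
x0,y0=270,130
cv2.imwrite('pics/side4z.png',cv2.resize(c['image'][y0:y0+210,x0:x0+140][:,:,::-1],(400,600),interpolation=cv2.INTER_CUBIC))
go([.594,.0367,.174+.074-.054],.2)
E
```

```text
t 5.58 flip False delta mm [  1.   32.8 297.3] rotdeg [-20.64  -0.22   0.35] tcp [0.594  0.0367 0.248 ] w 17.6 rows 7.173523863987221 2.8834681091827696
```

View pics/side4z.png

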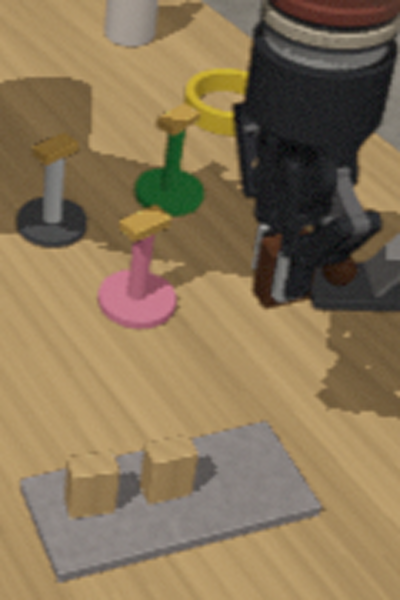

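Emit:
{"name": "arm_command", "arguments": {
  "deltas": [
    [10, 0, 4, 30, -3, 0, 0],
    [10, 0, 8, 70, -6, 0, 0],
    [10, 0, 13, 110, -9, 0, 0],
    [10, 0, 17, 150, -12, 0, 0],
    [10, 0, 22, 190, -15, 0, 0],
    [10, 0, 26, 230, -18, 0, 0],
    [10, 0, 30, 270, -20.6, 0, 0],
    [10, 0, 33, 297, -20.6, 0, 0]
  ]
}}

```text
clock: 6.25
ee_pos: [0.5904, 0.0408, 0.2435]
ee_rot: [0.446, -0.546, 0.447, 0.55]
wrist_force: [0.6, 0.1, 0.4]
gripper_width: 0.0179
```

Emit:
{"name": "arm_command", "arguments": {
  "deltas": [
    [10, 0, 0, 0, 0, 0, 0],
    [10, 0, 0, 0, 0, 0, 0],
    [10, 0, 0, 0, 0, 0, 0],
    [10, 0, 0, 0, 0, 0, 0],
    [10, 0, 0, 0, 0, 0, 0]
  ]
}}

```text
clock: 6.67
ee_pos: [0.592, 0.0359, 0.2453]
ee_rot: [0.448, -0.547, 0.449, 0.547]
wrist_force: [0.6, -0.3, 0.8]
gripper_width: 0.0177
```

```bash
python3 - <<'E'
from nav import *
import cv2
c=camera("side")
x0,y0=240,110
cv2.imwrite('pics/side5z.png',cv2.resize(c['image'][y0:y0+120,x0:x0+120][:,:,::-1],(600,600),interpolation=cv2.INTER_CUBIC))
go([.594,.0367,.194-.069],.2)
E
```

```text
t 6.72 flip False delta mm [66.5 -2.1  0.4] rotdeg [-0.16  0.   -0.04] tcp [0.594  0.0367 0.179 ] w 17.8 rows 1.595308249524386 0.02302755892694927
```

View pics/side5z.png

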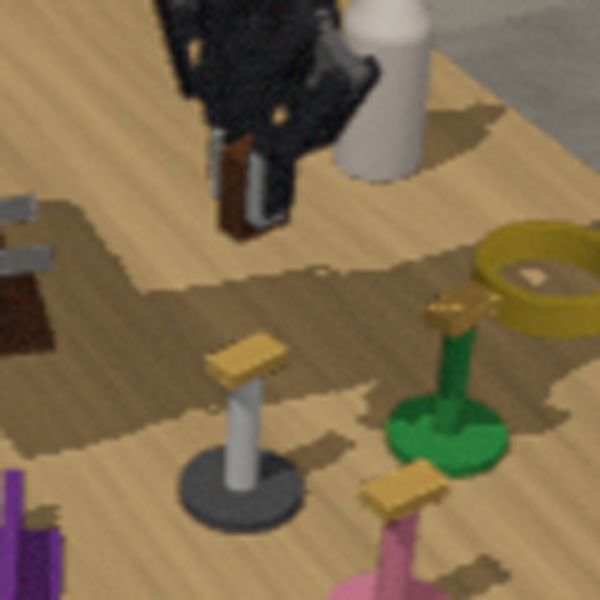

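Emit:
{"name": "arm_command", "arguments": {
  "deltas": [
    [10, 20, -1, 0, 0, 0, 0],
    [10, 45, -2, 0, 0, 0, 0],
    [10, 60, -2, 0, 0, 0, 0],
    [10, 66, -2, 0, 0, 0, 0],
    [10, 66, -2, 0, 0, 0, 0],
    [10, 66, -2, 0, 0, 0, 0],
    [10, 66, -2, 0, 0, 0, 0],
    [10, 66, -2, 0, 0, 0, 0]
  ]
}}

```text
clock: 7.38
ee_pos: [0.5953, 0.0374, 0.1817]
ee_rot: [-0.449, 0.548, -0.447, -0.546]
wrist_force: [0.7, -0.5, -0.5]
gripper_width: 0.018
```

```bash
cat > ov.py <<'E'
from fit import *
EE=[(0,1),(2,3),(4,5),(6,7),(0,2),(1,3),(4,6),(5,7),(0,4),(1,5),(2,6),(3,7)]
def over(c,Bs,r,W,H):
    x0,y0,w,h=r
    im=cv2.resize(c['image'][y0:y0+h,x0:x0+w][:,:,::-1],(W,H),interpolation=cv2.INTER_CUBIC)
    for B,col in Bs:
        uv=(proj(c,B)-[x0,y0]+.5)*[W/w,H/h]
        for a,b in EE: cv2.line(im,tuple(map(int,uv[a])),tuple(map(int,uv[b])),col,1)
    return im
E
python3 - <<'E'
from nav import *
from ov import *
c=camera("side")
o,P,R=cur();z=P[2]-.0958+.012
print(P)
im=over(c,[(box(.594,.0367,.082,.09,.2,.036,.02),(0,255,0)),(box(P[0],P[1],z,z+.044,.2,.032,.018),(255,255,0))],(265,140,50,60),500,600)
im0=over(c,[],(265,140,50,60),500,600)
cv2.imwrite('pics/s6.png',cv2.resize(np.hstack([im0,im]),(800,480)))
go([.594,.0367,.121],.2)
E
```

```text
[0.59516185 0.03752335 0.18154178]
t 7.43 flip False delta mm [ 6.5  1.3 -0.6] rotdeg [-0.05 -0.04  0.16] tcp [0.594  0.0367 0.175 ] w 17.7 rows 0.1605509073122163 0.02434594747462024
```

View pics/s6.png

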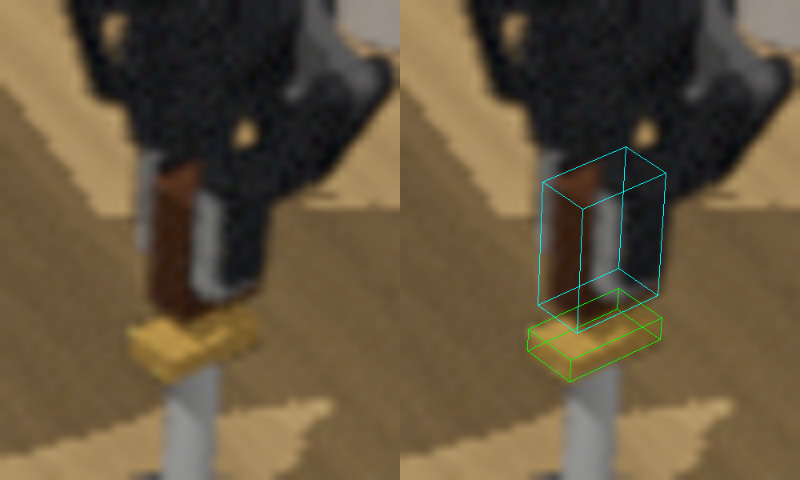

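Emit:
{"name": "arm_command", "arguments": {
  "deltas": [
    [10, 1, 1, -0.3, 0, 0, 0],
    [10, 3, 2, -0.5, 0, 0, 0],
    [10, 4, 2, -0.5, 0, 0, 0],
    [10, 4, 2, -0.5, 0, 0, 0],
    [10, 4, 2, -0.5, 0, 0, 0],
    [10, 4, 2, -0.5, 0, 0, 0]
  ]
}}

```text
clock: 7.93
ee_pos: [0.5922, 0.0368, 0.1758]
ee_rot: [0.448, -0.547, 0.448, 0.547]
wrist_force: [-0.7, 0.8, 0.6]
gripper_width: 0.0176
```

```bash
cat > look.py <<'E'
from nav import *
from ov import *
import sys
c=camera("side")
o,P,R=cur();z=P[2]-.0958+.012
print(P,o['wrist_force'],o['gripper_width'])
dx=float(sys.argv[2]);px,py=P[0]+dx*np.cos(.2),P[1]+dx*np.sin(.2)
im=over(c,[(box(.594,.0367,.082,.09,.2,.036,.02),(0,255,0)),(box(px,py,z,z+.044,.2,.032,.018),(255,255,0))],(265,140,50,60),500,600)
im0=over(c,[],(265,140,50,60),500,600)
cv2.imwrite(sys.argv[1],cv2.resize(np.hstack([im0,im]),(800,480)))
go([.594,.0367,.121],.2)
E
python3 look.py pics/s7.png 0.001
```

```text
[0.59230095 0.0368027  0.17587216] [-0.61800415 -0.02681793 -0.63508129] 0.017570712663584977
t 7.98 flip False delta mm [ 0.9 -1.6 -0.4] rotdeg [-0.04  0.   -0.  ] tcp [0.594  0.0367 0.175 ] w 17.6 rows 0.04586529341559565 0.006135569772052981
```

View pics/s7.png

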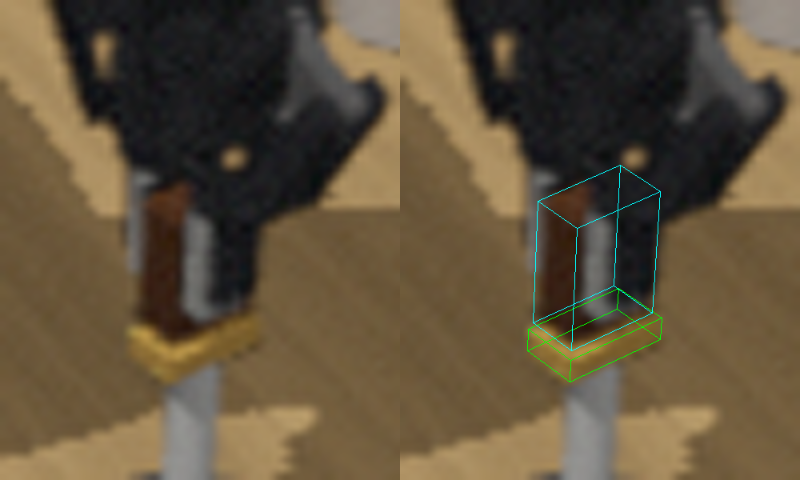

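Emit:
{"name": "arm_command", "arguments": {
  "deltas": [
    [10, 1.0, 0, 0, 0, 0, 0],
    [10, 1.5, 0, 0, 0, 0, 0],
    [10, 1.5, 0, 0, 0, 0, 0],
    [10, 1.5, 0, 0, 0, 0, 0]
  ]
}}

```text
clock: 8.32
ee_pos: [0.5923, 0.0368, 0.1743]
ee_rot: [0.448, -0.547, 0.448, 0.547]
wrist_force: [-0.1, 0.5, -0.4]
gripper_width: 0.0173
```

```bash
python3 look.py pics/s8.png 0.002
```

```text
[0.5922846  0.03676526 0.17435406] [ 1.68366597 -0.01646336 -0.29194523] 0.017600881013899315
t 8.37 flip False delta mm [-0.6 -1.7 -0.4] rotdeg [-0.05  0.   -0.01] tcp [0.594  0.0367 0.175 ] w 17.6 rows 0.04398438533060157 0.006541552947891944
```

View pics/s8.png

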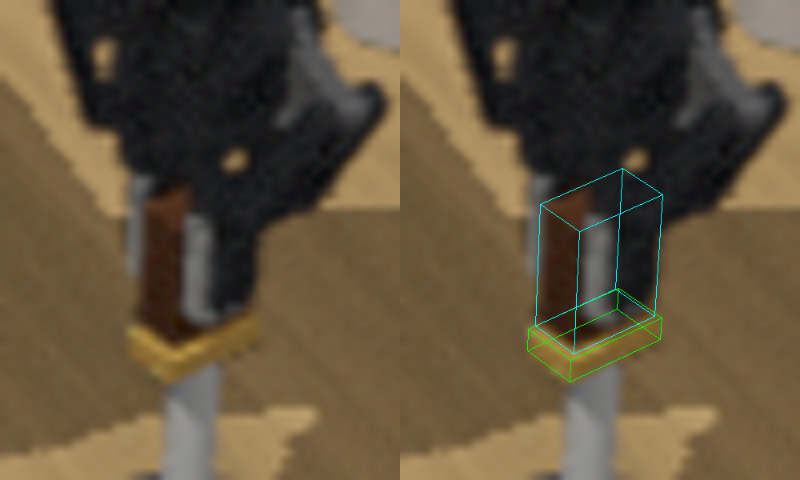

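Emit:
{"name": "arm_command", "arguments": {
  "deltas": [
    [10, 0.3, 0, 0, 0, 0, 0],
    [10, 0.6, 0, 0, 0, 0, 0],
    [10, 0.9, 0, 0, 0, 0, 0],
    [10, 0.9, 0, 0, 0, 0, 0]
  ]
}}

```text
clock: 8.7
ee_pos: [0.5924, 0.0368, 0.1737]
ee_rot: [-0.448, 0.547, -0.448, -0.547]
wrist_force: [-0.1, 0.3, 0.9]
gripper_width: 0.0178
```

```bash
python3 -c "
from nav import *
for i in range(3): camera('side');o=get_obs();print(o['ee_pos'],o['wrist_force'])"
```

```text
[0.5923746  0.03678104 0.17374344] [-1.00310872  0.13711757  2.14414914]
[0.59236017 0.03677951 0.17372784] [0.11344279 0.65591054 0.81998592]
[0.59238701 0.036782   0.17375768] [-1.31647274 -0.31150064  1.9360153 ]
```

Emit:
{"name": "arm_command", "arguments": {
  "deltas": [
    [18, 0, 0, 0, 0, 0, 0],
    [20, 0, 0, 0, 0, 0, 0],
    [22, 0, 0, 0, 0, 0, 0],
    [26, 0, 0, 0, 0, 0, 0],
    [35, 0, 0, 0, 0, 0, 0],
    [45, 0, 0, 0, 0, 0, 0],
    [50, 0, 0, 0, 0, 0, 0]
  ]
}}

```text
clock: 9.43
ee_pos: [0.5922, 0.0368, 0.1734]
ee_rot: [0.448, -0.547, 0.448, 0.547]
wrist_force: [0.2, 0.6, 0.1]
gripper_width: 0.0503
```

```bash
python3 look.py pics/s9.png 0.002
```

```text
[0.5922929  0.0367547  0.17344819] [0.04485315 0.93816505 0.05216022] 0.04960311153496724
t 9.48 flip False delta mm [-1.6 -1.7 -0.4] rotdeg [-0.05 -0.   -0.  ] tcp [0.594  0.0367 0.175 ] w 49.6 rows 0.05533960754618284 0.006389806750856626
```

View pics/s9.png

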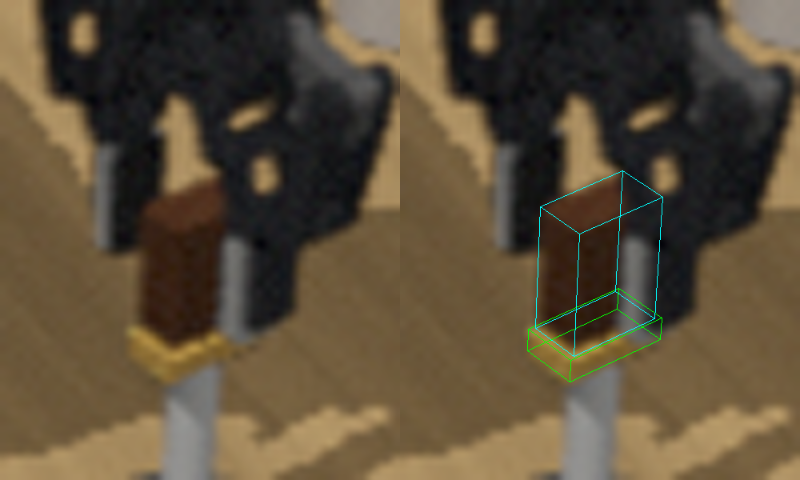

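Emit:
{"name": "arm_command", "arguments": {
  "deltas": [
    [50, -5, 0, 0, 0, 0, 0],
    [50, -25, 0, 0, 0, 0, 0],
    [60, -60, 0, 0, 0, 0, 0],
    [70, -100, 0, 0, 0, 0, 0],
    [80, -130, 0, 0, 0, 0, 0],
    [80, -130, 0, 0, 0, 0, 0]
  ]
}}

```text
clock: 9.98
ee_pos: [0.5963, 0.0366, 0.3134]
ee_rot: [-0.451, 0.552, -0.444, -0.543]
wrist_force: [1.3, 0.4, 1.9]
gripper_width: 0.0799
```

```bash
cat > tw.py <<'E'
import pickle
from ov import *
C={n:pickle.load(open(n+'0.pkl','rb')) for n in('side','top')}
def parts(x,y,z,yaw,jaw):
    """boxes local -> world; z = grip height"""
    def lb(x0,x1,y0,y1,z0,z1,a=0):
        L=np.array([[u,v,w] for u in(x0,x1) for v in(y0,y1) for w in(z0,z1)],float)
        if a:
            h=np.array([-.090,.017]);c,s=np.cos(a),np.sin(a)
            L[:,:2]=(L[:,:2]-h)@np.array([[c,s],[-s,c]])+h
        c,s=np.cos(yaw),np.sin(yaw)
        return np.c_[L[:,:2]@np.array([[c,s],[-s,c]])+[x,y],L[:,2]+z]
    a=.12-jaw
    return dict(fix=lb(-.087,.084,-.019,-.015,-.008,.008),mov=lb(-.087,.084,.015,.019,-.008,.008,a),
      pf=lb(-.013,.013,-.022,-.019,-.008,.008),pm=lb(-.013,.013,.019,.022,-.008,.008,a),
      plate=lb(.026,.038,-.018,.052,-.010,-.009),mark=lb(.026,.038,.017,.021,-.010,-.009))
COL=dict(fix=(0,255,0),mov=(255,255,0),pf=(0,255,255),pm=(0,255,255),plate=(255,0,255),mark=(0,0,255))
def show(c,p,r,W,H): return over(c,[(B,COL[k]) for k,B in parts(*p).items()],r,W,H)
E
python3 - <<'E'
from tw import *
c=C['top']
H=cv2.cvtColor(c['image'],cv2.COLOR_RGB2HSV).astype(int)
x0,y0,w,h=105,145,75,110
I=c['image'][y0:y0+h,x0:x0+w].astype(int);S_=I.max(2)-I.min(2)
arm=((S_<35)&(I.sum(2)>210)).astype(float)
def f(p):
    P=parts(p[0],p[1],.044,p[2],p[3]);e=0
    for k in('fix','mov'):
        # top face only + overall hull
        m=render(proj(c,P[k]),(x0,y0,w,h)); e+=np.abs(0)
        f.m=m if k=='fix' else np.maximum(f.m,m)
    pl=render(proj(c,P['plate']),(x0,y0,w,h)); W=1-np.clip(pl*2,0,1)
    return (np.abs(f.m-arm)*W*(np.arange(h)<90)[:,None]).sum()
r=differential_evolution(f,[(.48,.52),(.24,.28),(-.4,0),(-.06,.06)],seed=1,maxiter=80);print(r.x,r.fun,arm.sum())
p=(r.x[0],r.x[1],.044,r.x[2],r.x[3])
a=show(c,p,(x0,y0,w,h),400,587);b=show(C['side'],p,(170,140,95,55),400,232)
b=np.vstack([b,cv2.resize(C['side']['image'][140:195,170:265][:,:,::-1],(400,355))])
cv2.imwrite('pics/tw1.png',np.hstack([a,b]))
E
```

```text
[ 0.49631451  0.26088018 -0.26912587  0.00522526] 281.956278354479 492.0
```

View pics/tw1.png

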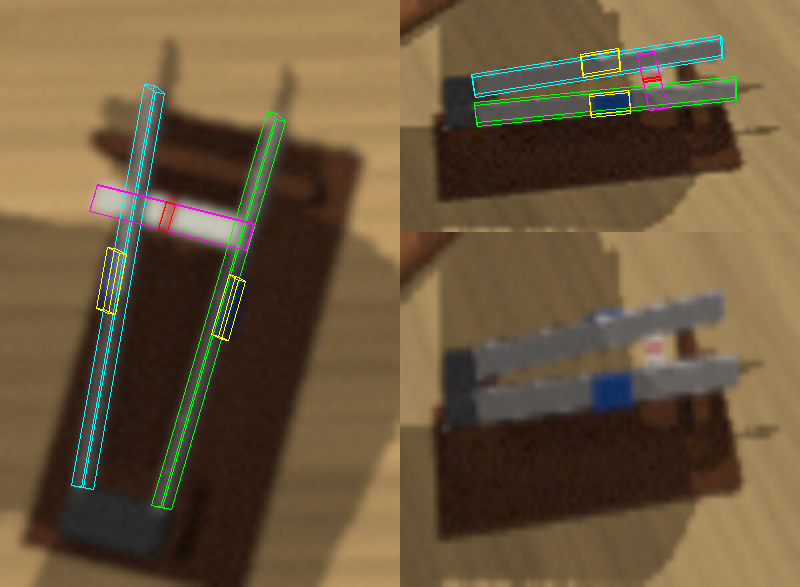

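```bash
python3 - <<'E'
from nav import *
camera('side')
go([.4976,.2657,.12],-.27)
E
```

```text
t 10.03 flip False delta mm [134.6  51.6 244.2] rotdeg [ 2.689e+01 -1.000e-02  6.600e-01] tcp [0.4976 0.2657 0.174 ] w 80.1 rows 6.799953779861505 3.7565085113540793
```

Emit:
{"name": "arm_command", "arguments": {
  "deltas": [
    [85, 0, 8, 35, 5, 0, 0],
    [85, 0, 16, 75, 10, 0, 0],
    [85, 0, 24, 115, 15, 0, 0],
    [85, 0, 32, 155, 20, 0, 0],
    [85, 0, 42, 195, 25, 0, 0],
    [85, 0, 50, 235, 26.9, 0, 0],
    [85, 0, 52, 244, 26.9, 0, 0],
    [85, 0, 52, 244, 26.9, 0, 0]
  ]
}}

```text
clock: 10.7
ee_pos: [0.491, 0.2679, 0.3023]
ee_rot: [0.561, -0.429, 0.562, 0.43]
wrist_force: [-0.8, 0.3, 0.2]
gripper_width: 0.085
```

Emit:
{"name": "arm_command", "arguments": {
  "deltas": [
    [85, 40, 0, 0, 0, 0, 0],
    [85, 80, 0, 0, 0, 0, 0],
    [85, 120, 0, 0, 0, 0, 0],
    [85, 130, 0, 0, 0, 0, 0],
    [85, 130, 0, 0, 0, 0, 0],
    [85, 130, 0, 0, 0, 0, 0],
    [85, 130, 0, 0, 0, 0, 0],
    [85, 130, 0, 0, 0, 0, 0]
  ]
}}

```text
clock: 11.37
ee_pos: [0.4954, 0.2661, 0.1768]
ee_rot: [0.565, -0.429, 0.561, 0.427]
wrist_force: [0.3, -0.8, -0.2]
gripper_width: 0.085
```

```bash
python3 - <<'E'
from nav import *
from tw import *
c=camera('side')
cv2.imwrite('pics/s10.png',cv2.resize(c['image'][60:210,150:320][:,:,::-1],(680,600),interpolation=cv2.INTER_CUBIC))
t=camera('top')
im=cv2.resize(t['image'][100:270,60:290][:,:,::-1],(750,554),interpolation=cv2.INTER_CUBIC);cv2.imwrite('pics/t10.png',im)
go([.4976,.2657,.041],-.27)
E
```

```text
t 11.47 flip False delta mm [81.3 -2.6  0.1] rotdeg [-0.02  0.17  0.23] tcp [0.4976 0.2657 0.095 ] w 84.8 rows 1.9501220750704598 0.04009092867766842
```

View pics/s10.png

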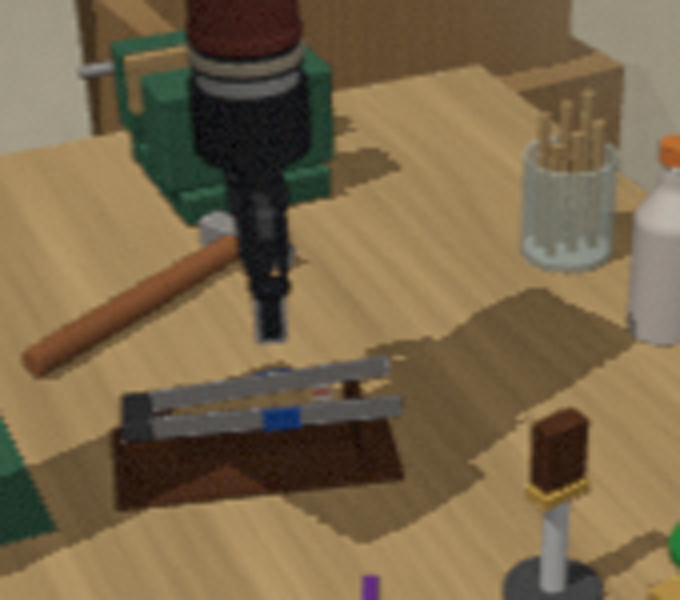

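View pics/t10.png

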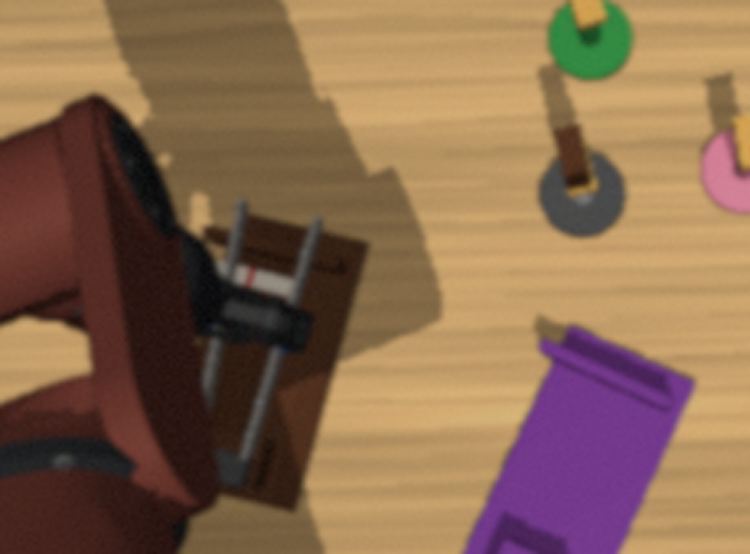

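Emit:
{"name": "arm_command", "arguments": {
  "deltas": [
    [85, 30, -1, 0, 0, 0, 0],
    [85, 60, -2, 0, 0, 0, 0],
    [85, 78, -2, 0, 0, 0, 0],
    [85, 80, -2, 0, 0, 0, 0],
    [85, 80, -2, 0, 0, 0, 0],
    [70, 80, -2, 0, 0, 0, 0],
    [62, 80, -2, 0, 0, 0, 0],
    [62, 80, -2, 0, 0, 0, 0]
  ],
  "grip_force": 30
}}

```text
clock: 12.13
ee_pos: [0.4964, 0.2658, 0.0956]
ee_rot: [0.564, -0.429, 0.561, 0.428]
wrist_force: [-0.2, -1.1, 0.1]
gripper_width: 0.0625
```

```bash
python3 - <<'E'
from nav import *
from tw import *
c=camera('side')
cv2.imwrite('pics/s11.png',cv2.resize(c['image'][100:200,150:280][:,:,::-1],(780,600),interpolation=cv2.INTER_CUBIC))
t=camera('top')
im=cv2.resize(t['image'][140:270,90:190][:,:,::-1],(460,598),interpolation=cv2.INTER_CUBIC);cv2.imwrite('pics/t11.png',im)
go([.4976,.2657,.041],-.27)
E
```

```text
t 12.23 flip False delta mm [ 0.  -1.6  0.6] rotdeg [-0.01  0.1   0.13] tcp [0.4976 0.2657 0.095 ] w 61.6 rows 0.04069506266906863 0.022300963318839583
```

View pics/s11.png

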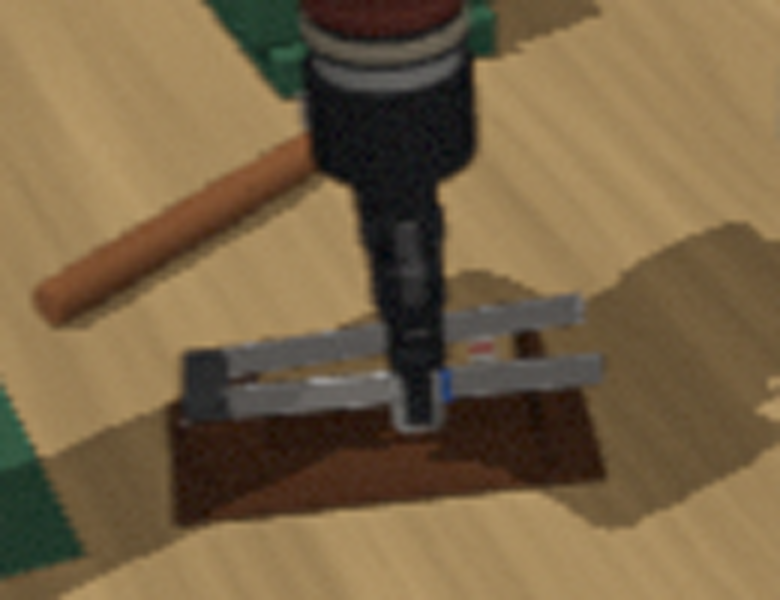

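View pics/t11.png

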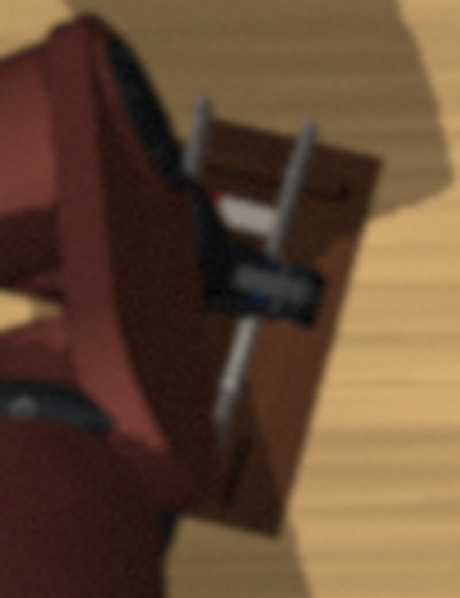

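Emit:
{"name": "arm_command", "arguments": {
  "deltas": [
    [60, 0, -2, 0, 0, 0, 0],
    [58, 0, -2, 0, 0, 0, 0],
    [56, 0, -2, 0, 0, 0, 0],
    [54, 0, -2, 0, 0, 0, 0],
    [52, 0, -2, 0, 0, 0, 0],
    [50, 0, -2, 0, 0, 0, 0],
    [48, 0, -2, 0, 0, 0, 0],
    [48, 0, -2, 0, 0, 0, 0]
  ],
  "grip_force": 30
}}

```text
clock: 12.9
ee_pos: [0.4977, 0.2646, 0.0948]
ee_rot: [0.563, -0.429, 0.562, 0.428]
wrist_force: [-0.7, -1.6, 7.7]
gripper_width: 0.0486
```

```bash
python3 - <<'E'
from nav import *
from tw import *
c=camera('side')
cv2.imwrite('pics/s12.png',cv2.resize(c['image'][130:200,180:270][:,:,::-1],(771,600),interpolation=cv2.INTER_CUBIC))
go([.4976,.2657,.041],-.27)
print(get_obs()['wrist_force'])
E
```

```text
t 12.95 flip False delta mm [-0.2  0.4  1.1] rotdeg [ 0.06 -0.    0.09] tcp [0.4976 0.2657 0.095 ] w 48.2 rows 0.027935322358441688 0.015346070856771685
[-1.95924931 -2.17087927  6.98042954]
```

View pics/s12.png

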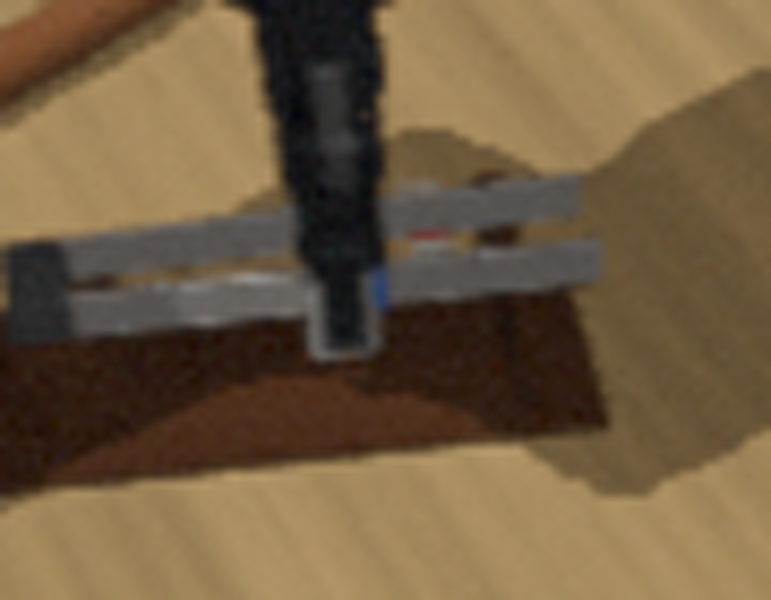

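Emit:
{"name": "arm_command", "arguments": {
  "deltas": [
    [47, -0.5, 0, 0, 0, 0, 0],
    [46, -1, 0, 0, 0, 0, 0],
    [45, -1.5, 0, 0, 0, 0, 0],
    [44.5, -2, 0, 0, 0, 0, 0],
    [44.5, -2, 0, 0, 0, 0, 0],
    [44.5, -2, 0, 0, 0, 0, 0]
  ]
}}

```text
clock: 13.45
ee_pos: [0.4969, 0.2646, 0.0954]
ee_rot: [0.563, -0.428, 0.563, 0.428]
wrist_force: [0.8, -0.4, 1.4]
gripper_width: 0.0448
```

```bash
python3 - <<'E'
from nav import *
from tw import *
c=camera('side')
cv2.imwrite('pics/s13.png',cv2.resize(c['image'][130:200,180:270][:,:,::-1],(771,600),interpolation=cv2.INTER_CUBIC))
go([.4976,.2657,.041],-.27)
print(get_obs()['wrist_force'])
E
```

```text
t 13.5 flip False delta mm [ 0.4 -0.4  1.2] rotdeg [-0.03  0.01 -0.  ] tcp [0.4976 0.2657 0.095 ] w 44.5 rows 0.031617300255821684 0.004795236966972177
[ 0.6355621  -0.34845909  2.53792496]
```

View pics/s13.png

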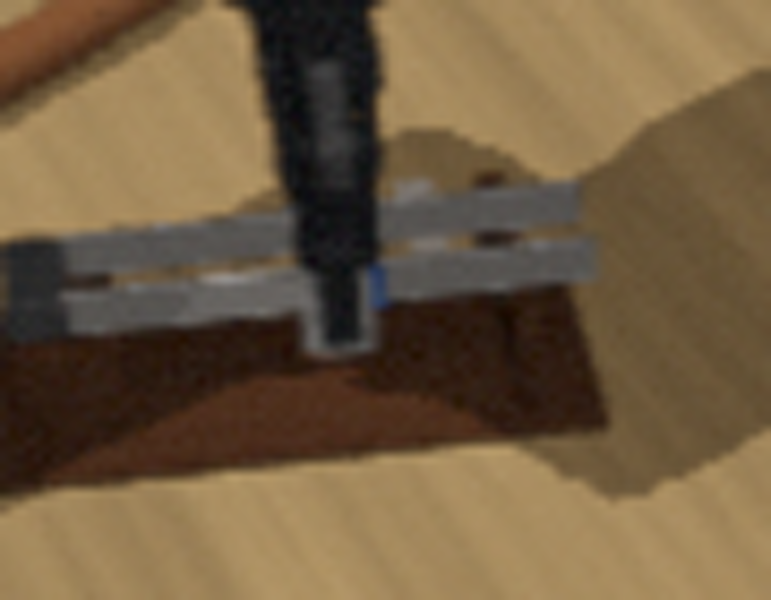

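Emit:
{"name": "arm_command", "arguments": {
  "deltas": [
    [44.5, -2, 0, 0, 0, 0, 0],
    [44.5, -8, 0, 0, 0, 0, 0],
    [44.5, -20, 0, 0, 0, 0, 0],
    [44.5, -40, 0, 0, 0, 0, 0],
    [44.5, -65, 0, 0, 0, 0, 0],
    [44.5, -90, 0, 0, 0, 0, 0],
    [44.5, -110, 0, 0, 0, 0, 0],
    [44.5, -120, 0, 0, 0, 0, 0]
  ]
}}

```text
clock: 14.17
ee_pos: [0.4982, 0.2653, 0.2197]
ee_rot: [0.565, -0.429, 0.561, 0.428]
wrist_force: [0.4, -0.4, -0.9]
gripper_width: 0.0448
```

Emit:
{"name": "arm_command", "arguments": {
  "deltas": [
    [44.5, 0, 0, 0, 0, 0, 0],
    [44.5, 0, 0, 0, 0, 0, 0],
    [44.5, 0, 0, 0, 0, 0, 0],
    [44.5, 0, 0, 0, 0, 0, 0]
  ]
}}

```text
clock: 14.5
ee_pos: [0.4956, 0.2641, 0.2134]
ee_rot: [0.561, -0.428, 0.564, 0.428]
wrist_force: [-0.3, -0.8, -1.4]
gripper_width: 0.0445
```

```bash
python3 - <<'E'
from nav import *
from tw import *
o,P,R=cur()
c=camera('side');t=camera('top')
for n,cc in(('side',c),('top',t)): pickle.dump(cc,open(n+'14.pkl','wb'))
print(P,o['gripper_width'],o['wrist_force'])
cv2.imwrite('pics/s14.png',cv2.resize(c['image'][70:190,170:300][:,:,::-1],(650,600),interpolation=cv2.INTER_CUBIC))
cv2.imwrite('pics/t14.png',cv2.resize(t['image'][130:270,60:200][:,:,::-1],(600,600),interpolation=cv2.INTER_CUBIC))
E
```

```text
[0.49562604 0.26409812 0.21340526] 0.044541968917162666 [-0.31943889 -0.83703691 -1.36874837]
```

View pics/s14.png

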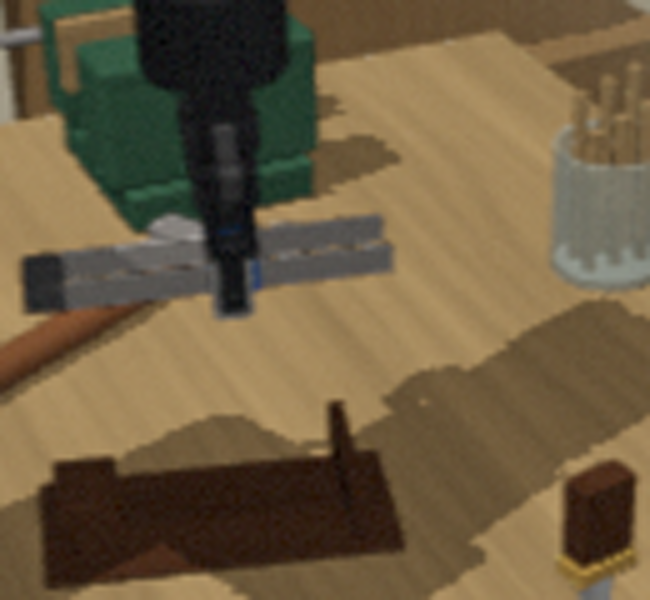

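View pics/t14.png

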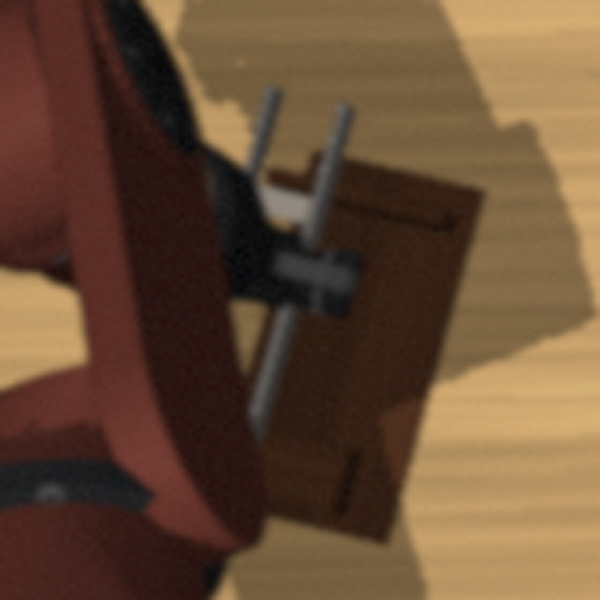

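```bash
cat > ov14.py <<'E'
from tw import *
import sys
x,y,z,yaw,jaw=map(float,sys.argv[2:7])
c=pickle.load(open('side14.pkl','rb'));t=pickle.load(open('top14.pkl','rb'))
a=show(c,(x,y,z,yaw,jaw),(172,105,80,35),800,350);b=show(t,(x,y,z,yaw,jaw),(105,145,50,90),270,486)
a=cv2.resize(a,(560,245));a0=cv2.resize(c['image'][105:140,172:252][:,:,::-1],(560,245),interpolation=cv2.INTER_CUBIC)
cv2.imwrite(sys.argv[1],np.hstack([cv2.resize(b,(230,490)),np.vstack([a0,a])]))
E
python3 ov14.py pics/o14.png .497 .2635 .162 -.27 .12
```

```text
(no output)
```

View pics/o14.png

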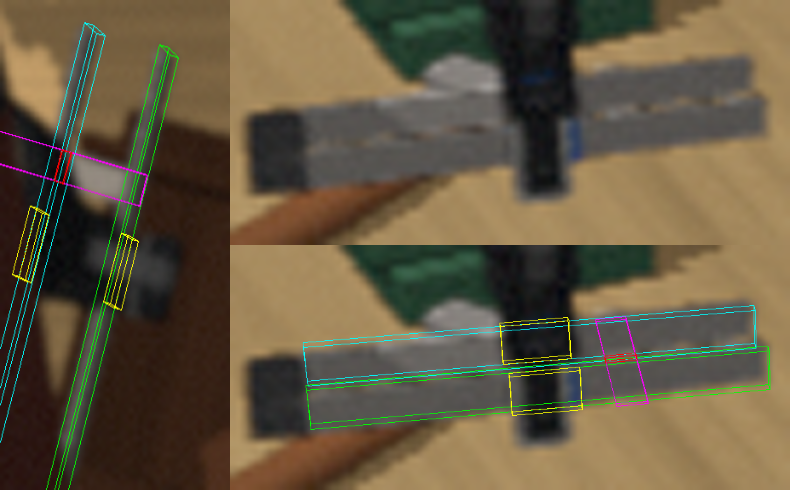

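```bash
python3 - <<'E'
from nav import *
d=np.array([np.cos(.2),np.sin(.2)])
for s in(.148,.060):
    p=np.array([.5943,.0368])-s*d-.0014*d
    go([p[0],p[1],.212],.2,g=0)
E
```

```text
t 14.6 flip False delta mm [   2.2  -22.3 -260.6] rotdeg [-26.95  -0.08  -0.18] tcp [0.4479 0.0071 0.212 ] w 44.5 rows 6.272247048043483 3.76359038303211
t 14.6 flip False delta mm [   1.9 -100.8 -220.7] rotdeg [-26.95  -0.08  -0.18] tcp [0.5341 0.0246 0.212 ] w 44.5 rows 5.818669802662527 3.76359038303211
```

Emit:
{"name": "arm_command", "arguments": {
  "deltas": [
    [44, 0, -1, -10, -2, 0, 0],
    [44, 0, -3, -30, -5, 0, 0],
    [44, 0, -6, -65, -9, 0, 0],
    [44, 0, -9, -105, -13, 0, 0],
    [44, 0, -13, -145, -17, 0, 0],
    [44, 0, -16, -185, -21, 0, 0],
    [44, 0, -19, -225, -25, 0, 0],
    [44, 0, -22, -250, -26.9, 0, 0]
  ]
}}

```text
clock: 15.27
ee_pos: [0.4497, 0.0152, 0.2146]
ee_rot: [0.447, -0.547, 0.448, 0.548]
wrist_force: [1.5, 0.7, -1.1]
gripper_width: 0.0441
```

Emit:
{"name": "arm_command", "arguments": {
  "deltas": [
    [44, 0, 0, -4, 0, 0, 0],
    [44, 0, 0, -4, 0, 0, 0],
    [44, 0, 0, -4, 0, 0, 0],
    [44, 0, 0, -4, 0, 0, 0],
    [44, 0, 0, -4, 0, 0, 0]
  ]
}}

```text
clock: 15.68
ee_pos: [0.4523, 0.015, 0.2153]
ee_rot: [0.447, -0.547, 0.447, 0.548]
wrist_force: [-0.6, 0.0, -1.3]
gripper_width: 0.0441
```

```bash
cat > st.py <<'E'
from nav import *
from tw import *
import sys
k=sys.argv[1]
c=camera('side');t=camera('top')
o,P,R=cur()
pickle.dump((c,P),open(f'side{k}.pkl','wb'));pickle.dump((t,P),open(f'top{k}.pkl','wb'))
print(P,o['gripper_width'],o['wrist_force'])
cv2.imwrite(f'pics/s{k}.png',cv2.resize(c['image'][90:230,190:330][:,:,::-1],(600,600),interpolation=cv2.INTER_CUBIC))
cv2.imwrite(f'pics/t{k}.png',cv2.resize(t['image'][100:240,190:330][:,:,::-1],(600,600),interpolation=cv2.INTER_CUBIC))
d=np.array([np.cos(.2),np.sin(.2)])
for s in(.148,.060):
    p=np.array([.5943,.0368])-s*d-.0014*d
    go([p[0],p[1],.1634],.2,g=0)
E
python3 st.py 15
```

```text
[0.4522271  0.01491932 0.21535897] 0.04375879013351928 [-0.09079379 -0.32483271 -1.15875877]
t 15.78 flip False delta mm [52.   5.8 -6.8] rotdeg [ 0.06  0.02 -0.01] tcp [0.4479 0.0071 0.1634] w 43.8 rows 1.26429101277803 0.00876101120929016
t 15.78 flip False delta mm [ 51.9 -82.2  -6.9] rotdeg [ 0.06  0.02 -0.01] tcp [0.5341 0.0246 0.1634] w 43.8 rows 2.3374310766030044 0.00876101120929016
```

View pics/s15.png

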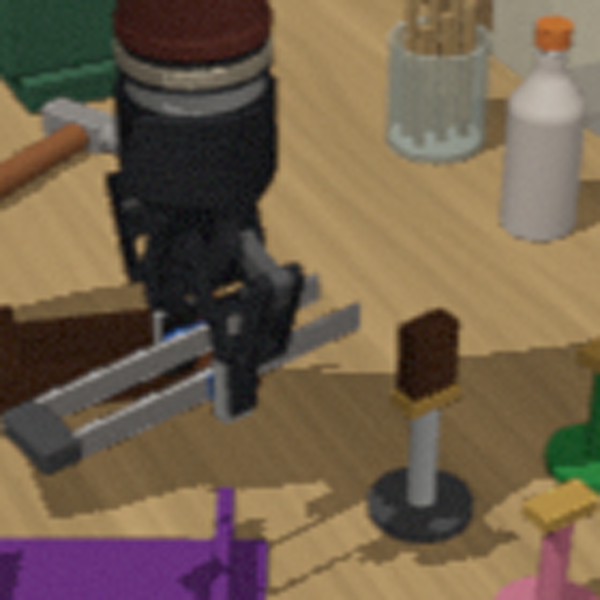

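View pics/t15.png

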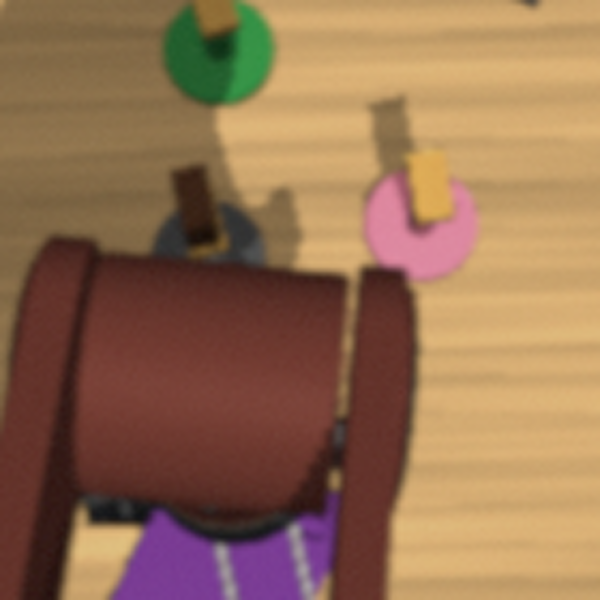

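```bash
cat > ov15.py <<'E'
from tw import *
import sys
k=sys.argv[1];out=sys.argv[2];dl,dy,dz,yaw,jaw,tx,ty=map(float,sys.argv[3:10])
c,P=pickle.load(open(f'side{k}.pkl','rb'))
d=np.array([np.cos(.2),np.sin(.2)]);n=np.array([-d[1],d[0]])
g=P[:2]+dl*d+dy*n
r=(185,145,120,72)
Bs=[(B,COL[q]) for q,B in parts(g[0],g[1],P[2]-.0514+dz,yaw,jaw).items()]+[(box(tx,ty,.09,.134,.2,.032,.018),(0,255,0)),(box(.594,.0367,.082,.09,.2,.036,.02),(0,255,255))]
a=over(c,Bs,r,780,468);a0=over(c,[],r,780,468)
s=int(sys.argv[10]) if len(sys.argv)>10 else 0
cv2.imwrite(out,a); cv2.imwrite(out.replace('.png','_raw.png'),a0)
E
python3 ov15.py 15 pics/o15.png .0014 0 0 .2 .12 .5943 .0368
```

```text
(no output)
```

View pics/o15.png

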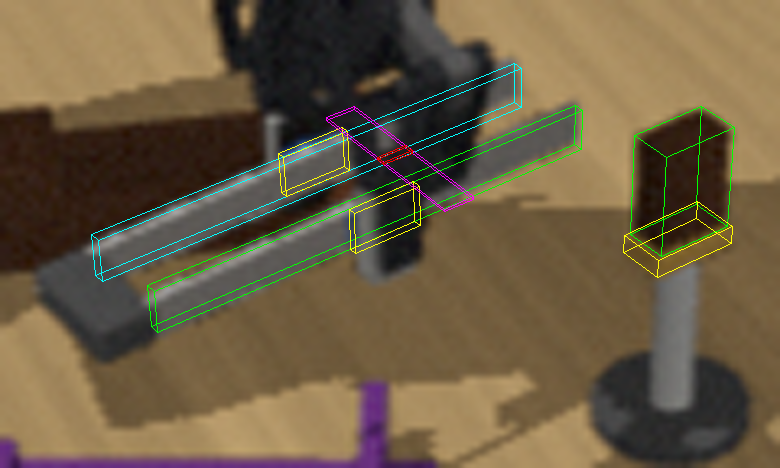

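View pics/o15_raw.png

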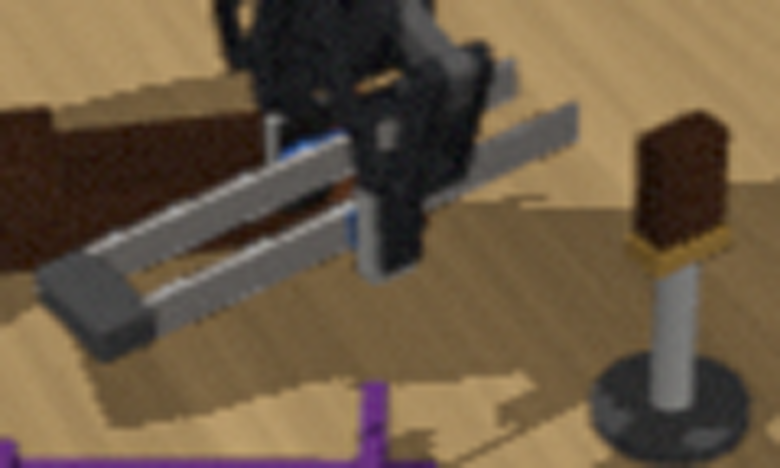

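```bash
cat > gapfit.py <<'E'
from tw import *
import sys
k=sys.argv[1]
c,P=pickle.load(open(f'side{k}.pkl','rb'))
# regions: list of rois along arms visible; compare soft gray-ness
I=cv2.cvtColor(c['image'],cv2.COLOR_RGB2HSV).astype(float)
s=I[...,1];v=I[...,2]
g=np.clip((90-s)/60,0,1)*(v>60)   # grey steel
rois=eval(sys.argv[2])
d=np.array([np.cos(.2),np.sin(.2)]);n=np.array([-d[1],d[0]])
def f(p):
    dl,dy,dz,yaw,jaw=p;q=P[:2]+dl*d+dy*n
    B=parts(q[0],q[1],P[2]-.0514+dz,yaw,jaw);e=0
    for r in rois:
        x0,y0,w,h=r
        m=np.maximum(render(proj(c,B['fix']),r),render(proj(c,B['mov']),r))
        e+=np.abs(m-g[y0:y0+h,x0:x0+w]).sum()
    return e
for j in [None,.10,.11,.12,.13,.14]:
    bd=[(-.006,.008),(-.005,.005),(-.005,.005),(.15,.25),(.06,.16) if j is None else (j-1e-6,j+1e-6)]
    r=differential_evolution(f,bd,seed=2,maxiter=40,popsize=10);print(j,np.round(r.x,4),round(r.fun,1))
E
python3 gapfit.py 15 "[(261,151,18,14),(258,158,20,18),(203,165,36,24)]"
python3 - <<'E'
import pickle,cv2,numpy as np
c,P=pickle.load(open('side15.pkl','rb'));I=cv2.cvtColor(c['image'],cv2.COLOR_RGB2HSV)
print(I[150:172,252:280,1])
E
```

```text
None [ 0.0034  0.0021 -0.0014  0.2392  0.1124] 83.7
0.1 [ 0.0049  0.0042 -0.0036  0.236   0.1   ] 86.4
0.11 [ 0.0052  0.0047 -0.0037  0.2363  0.11  ] 83.3
0.12 [ 0.0042  0.0032 -0.0018  0.2432  0.12  ] 84.7
0.13 [ 0.0037  0.003  -0.0015  0.2427  0.13  ] 92.9
0.14 [ 0.005   0.0046 -0.0025  0.2481  0.14  ] 104.9
[[  6  56 101 110 113 112 110 111 111 109 108 109 107 110 110 110 112 111
  110 110 110 110 109 108 109 110 112 109]
 [  3   9  68 101 108 104  88 100 110 110 107 107 109 112 110 110 109 111
  108 108 111 109 111 107 108 106 107 111]
 [  9   9   6  30  27  24  37  44  94 110 108 108 107 107 111 109 111 112
  109 112 108 112 110 110 110 107 111 112]
 [  0   6   3   0   6   4  34  17  94 109 105 104 106 109 108 108 108 111
  109 111 111 109 109 109 108 110 109 111]
 [  0   3   3   6  11  10  19  21  47  77  42  32  83 106 110 105 108 110
  107 107 113 108 114 114 109 112 107 108]
 [ 23   4   3   9   9   7  10  26   0  20  18  21  88 104 107 109 111 108
  111 109 109 111 112 109 109 111 108 107]
 [ 23   5   4  18   4  13  20  39   7  10  17  25  82 108 107 105 107 110
  110 111 10
[... 1086 characters left out ...]
 20  21  57  22  13 107 100  87  59  27  15  14   8  17  20  11  20  15
   17  22  25  43  94 108 108 109 105 108]
 [ 20  43  24  71  75  25  22  20  14  22  12  15  12  17  20  19  14  27
   30  61  94 110 109 110 105 107 106 108]
 [ 26  36  49  32  43  12  16  14  17  20  17  17  17  15  14  27  36  73
  102 114 112 109 107 112 107 109 112 108]
 [ 25   9  43 177  27   6  13  19  17  23  15  12  12  25  47  79 102 113
  117 112 113 111 108 109 109 106 107 108]
 [ 31   8  46  71  18  16  18  18  20   9  18  24  48  82 110 110 114 115
  111 111 111 114 112 110 111 108 108 108]
 [ 23  54  74  64  15  16  17  20  17  24  47  80 107 110 112 113 113 111
  112 110 112 114 110 112 110 110 110 109]]
```

```bash
python3 - <<'E'
from tw import *
c,P=pickle.load(open('side15.pkl','rb'))
d=np.array([np.cos(.2),np.sin(.2)])
for yaw in(.18,.2,.22,.24):
  for jaw in(.10,.11,.12,.13):
    g=P[:2]+.0014*d
    B=parts(g[0],g[1],P[2]-.0514,yaw,jaw)
    f=proj(c,B['fix']);m=proj(c,B['mov'])
    uf,um=f[4:,0].max(),m[4:,0].max();
    print(yaw,jaw,'du %.2f'%(uf-um),'dv %.2f'%(f[4:,1].mean()-m[4:,1].mean()),'uf %.1f um %.1f vf %.1f-%.1f'%(uf,um,f[4:,1].min(),f[4:,1].max()))
E
```

```text
0.18 0.1 du 10.07 dv 7.30 uf 274.4 um 264.4 vf 161.1-167.9
0.18 0.11 du 9.61 dv 6.97 uf 274.4 um 264.8 vf 161.1-167.9
0.18 0.12 du 9.16 dv 6.64 uf 274.4 um 265.3 vf 161.1-167.9
0.18 0.13 du 8.71 dv 6.31 uf 274.4 um 265.7 vf 161.1-167.9
0.2 0.1 du 10.31 dv 7.18 uf 274.1 um 263.8 vf 160.8-167.5
0.2 0.11 du 9.84 dv 6.85 uf 274.1 um 264.3 vf 160.8-167.5
0.2 0.12 du 9.38 dv 6.53 uf 274.1 um 264.7 vf 160.8-167.5
0.2 0.13 du 8.92 dv 6.20 uf 274.1 um 265.2 vf 160.8-167.5
0.22 0.1 du 10.55 dv 7.05 uf 273.8 um 263.2 vf 160.4-167.2
0.22 0.11 du 10.07 dv 6.73 uf 273.8 um 263.7 vf 160.4-167.2
0.22 0.12 du 9.59 dv 6.42 uf 273.8 um 264.2 vf 160.4-167.2
0.22 0.13 du 9.12 dv 6.09 uf 273.8 um 264.6 vf 160.4-167.2
0.24 0.1 du 10.78 dv 6.92 uf 273.4 um 262.6 vf 160.0-166.8
0.24 0.11 du 10.29 dv 6.61 uf 273.4 um 263.1 vf 160.0-166.8
0.24 0.12 du 9.80 dv 6.30 uf 273.4 um 263.6 vf 160.0-166.8
0.24 0.13 du 9.32 dv 5.98 uf 273.4 um 264.1 vf 160.0-166.8
```

Emit:
{"name": "arm_command", "arguments": {
  "deltas": [
    [43.4, 10, 2, -3, 0, 0, 0],
    [43.4, 25, 4, -6.8, 0, 0, 0],
    [43.4, 40, 4, -6.8, 0, 0, 0],
    [43.4, 50, 4, -6.8, 0, 0, 0],
    [43.4, 52, 4, -6.8, 0, 0, 0],
    [43.4, 52, 4, -6.8, 0, 0, 0],
    [43.4, 52, 4, -6.8, 0, 0, 0],
    [43.4, 52, 4, -6.8, 0, 0, 0]
  ]
}}

```text
clock: 16.45
ee_pos: [0.4503, 0.0064, 0.1643]
ee_rot: [-0.448, 0.548, -0.447, -0.547]
wrist_force: [-0.2, -0.1, -0.8]
gripper_width: 0.0439
```

```bash
python3 st.py 16; python3 ov15.py 16 pics/o16.png .0014 0 0 .2 .12 .5943 .0368;python3 - <<'E'
import pickle,cv2,numpy as np
from tw import *
c,P=pickle.load(open('side16.pkl','rb'));I=cv2.cvtColor(c['image'],cv2.COLOR_RGB2HSV)
d=np.array([np.cos(.2),np.sin(.2)])
for yaw in(.2,.22):
  for jaw in(.11,.12,.13):
    g=P[:2]+.0014*d
    B=parts(g[0],g[1],P[2]-.0514,yaw,jaw)
    f=proj(c,B['fix']);m=proj(c,B['mov'])
    uf,um=f[4:,0].max(),m[4:,0].max();
    print(yaw,jaw,'du %.2f'%(uf-um),'dv %.2f'%(f[4:,1].mean()-m[4:,1].mean()),'uf %.1f um %.1f vf %.1f-%.1f vm %.1f-%.1f'%(uf,um,f[4:,1].min(),f[4:,1].max(),m[4:,1].min(),m[4:,1].max()))
u=int(um)-6;v=int(m[4:,1].min())-4
print(u,v);print('\n'.join('%d: '%(v+i)+' '.join('%3d'%a for a in r) for i,r in enumerate(I[v:v+24,u:u+24,1])))
E
```

```text
[0.45029312 0.00635328 0.16440347] 0.04369355219403831 [-0.62382473  0.00959059 -1.78615803]
t 16.55 flip False delta mm [1.  2.2 1.2] rotdeg [-0.04 -0.04  0.1 ] tcp [0.4479 0.0071 0.1634] w 43.7 rows 0.06534728059766758 0.016478470417190555
t 16.55 flip False delta mm [  1.2 -85.8   1.3] rotdeg [-0.04 -0.04  0.1 ] tcp [0.5341 0.0246 0.1634] w 43.7 rows 2.0575502824557153 0.016478470417190555
0.2 0.11 du 9.62 dv 7.17 uf 274.6 um 265.0 vf 181.6-188.1 vm 174.5-180.9
0.2 0.12 du 9.16 dv 6.83 uf 274.6 um 265.4 vf 181.6-188.1 vm 174.8-181.2
0.2 0.13 du 8.71 dv 6.49 uf 274.6 um 265.9 vf 181.6-188.1 vm 175.2-181.6
0.22 0.11 du 9.84 dv 7.04 uf 274.3 um 264.4 vf 181.2-187.7 vm 174.2-180.6
0.22 0.12 du 9.37 dv 6.71 uf 274.3 um 264.9 vf 181.2-187.7 vm 174.6-180.9
0.22 0.13 du 8.91 dv 6.37 uf 274.3 um 265.3 vf 181.2-187.7 vm 174.9-181.3
259 170
170: 111 109 112 115 113 112 112 111 111 114 108 111 109 112 110 107 108 111 110 106 106 108 107 118
171: 112 107 109 110 114 112 112 113 114 110 113 111 111 112 112 111 115 110 113 110 107 107 108 121
172: 112 111 111 112 112 113 112 112 112 110 111 108 
[... 1468 characters left out ...]
67  59  39  17  17  16  16  17  11  11  20  12  22  27  64 105 126 120 110 118 120 118 119 123
188:  12  16  18  21  19  19  17  15  17  16  19  25  56 101 114 124 121 122 122 124 119 112 124 117
189:  23  19  14  19  20  17  25  11  14  23  54  99 114 118 123 122 114 116 116 122 116 122 118 114
190:  19  14  20  17  14  20  28  20  60  96 116 120 118 119 117 124 123 117 117 116 117 122 117 116
191:  19  17  14  17  19  20  57  88 121 117 120 122 121 119 118 119 123 124 117 116 118 121 126 119
192:  21  14  22  23  53  91 115 125 121 118 117 120 118 119 116 120 120 117 120 114 121 119 122 120
193:  19  25  57  88 118 123 122 122 121 126 122 117 120 119 123 112 116 115 121 117 119 119 119 123
```

View pics/o16.png

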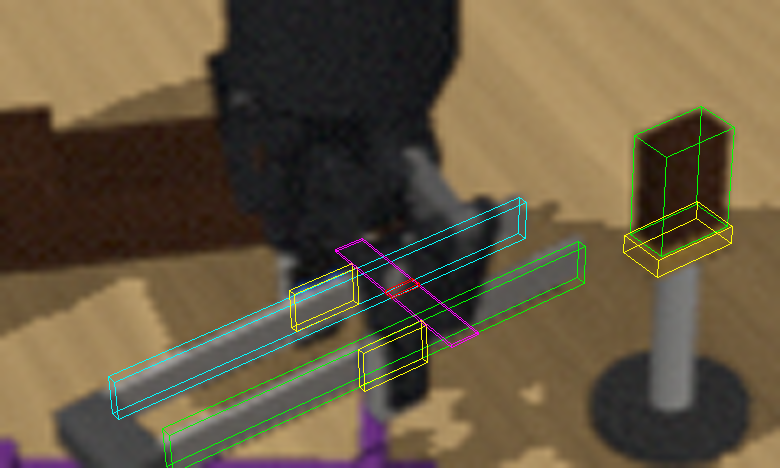

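Emit:
{"name": "arm_command", "arguments": {
  "deltas": [
    [43.4, 1, -8, 1.2, 0, 0, 0],
    [43.4, 2, -18, 1.2, 0, 0, 0],
    [43.4, 2, -28, 1.2, 0, 0, 0],
    [43.4, 2, -36, 1.2, 0, 0, 0],
    [43.4, 2, -38, 1.2, 0, 0, 0],
    [43.4, 2, -38, 1.2, 0, 0, 0],
    [43.4, 2, -38, 1.2, 0, 0, 0],
    [43.4, 2, -38, 1.2, 0, 0, 0]
  ]
}}

```text
clock: 17.22
ee_pos: [0.4861, 0.0152, 0.1612]
ee_rot: [0.448, -0.547, 0.448, 0.548]
wrist_force: [-0.9, -0.1, -1.4]
gripper_width: 0.0438
```

```bash
python3 st.py 17; python3 ov15.py 17 pics/o17.png .0014 0 0 .2 .12 .5943 .0368
```

```text
[0.48607959 0.01510149 0.16128523] 0.04345363990672528 [ 0.24316704 -0.82761622 -2.102224  ]
t 17.32 flip False delta mm [-2.1 39.  -0.3] rotdeg [-0.05  0.01 -0.04] tcp [0.4479 0.0071 0.1634] w 43.5 rows 0.9372643596844749 0.00899875474282486
t 17.32 flip False delta mm [ -2.1 -49.   -0.2] rotdeg [-0.05  0.01 -0.04] tcp [0.5341 0.0246 0.1634] w 43.5 rows 1.1755451014418288 0.00899875474282486
```

View pics/o17.png

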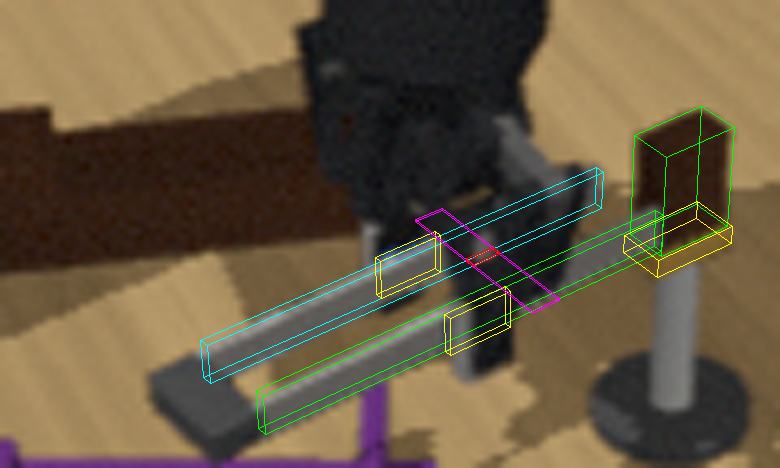

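View pics/o17_raw.png

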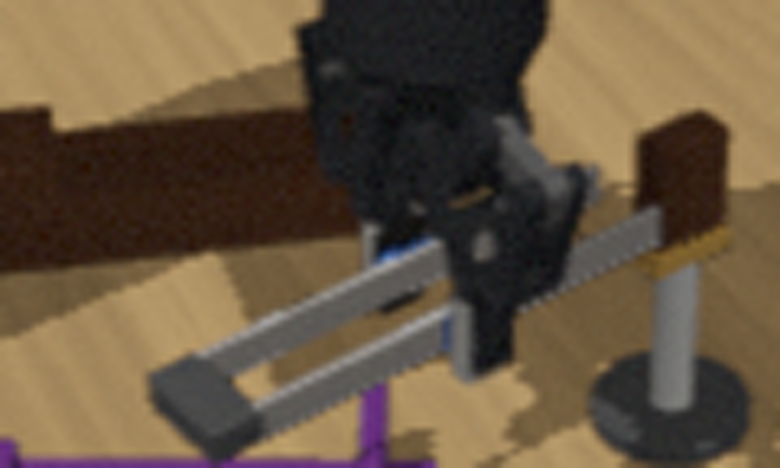

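View pics/t17.png

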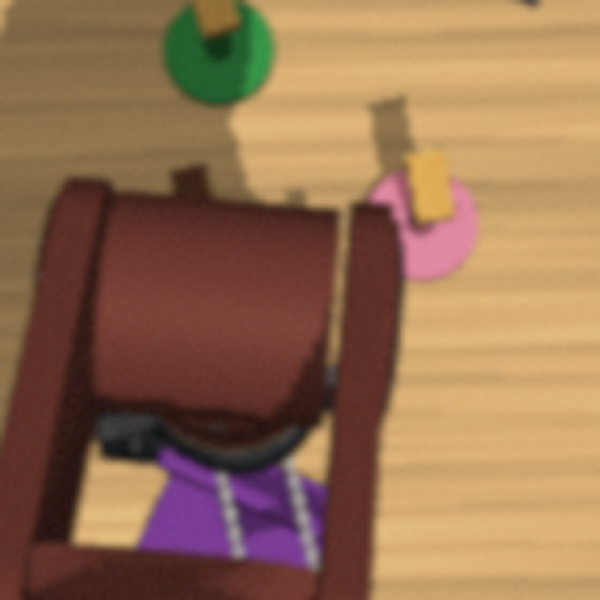

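Emit:
{"name": "arm_command", "arguments": {
  "deltas": [
    [43.4, -0.5, -6, 0, 0, 0, 0],
    [43.4, -1, -14, 0, 0, 0, 0],
    [43.4, -1, -22, 0, 0, 0, 0],
    [43.4, -1, -30, 0, 0, 0, 0],
    [43.4, -1, -38, 0, 0, 0, 0],
    [43.4, -1, -44, 0, 0, 0, 0],
    [43.4, -1, -47, 0, 0, 0, 0],
    [43.4, -1, -47, 0, 0, 0, 0]
  ]
}}

```text
clock: 17.98
ee_pos: [0.5335, 0.0246, 0.1625]
ee_rot: [-0.448, 0.547, -0.448, -0.547]
wrist_force: [-0.2, 0.0, -0.7]
gripper_width: 0.0439
```

Emit:
{"name": "arm_command", "arguments": {
  "deltas": [
    [43.4, 0, 0, 0, 0, 0, 0],
    [43.4, 0, 0, 0, 0, 0, 0],
    [43.4, 0, 0, 0, 0, 0, 0],
    [43.4, 0, 0, 0, 0, 0, 0]
  ]
}}

```text
clock: 18.32
ee_pos: [0.5323, 0.0244, 0.1624]
ee_rot: [0.448, -0.547, 0.448, 0.547]
wrist_force: [0.4, -0.4, -0.6]
gripper_width: 0.0434
```

```bash
python3 st.py 18; python3 ov15.py 18 pics/o18.png .0014 0 0 .2 .12 .5943 .0368
```

```text
[0.53240289 0.02436144 0.16251617] 0.04358636833843171 [ 0.07099416 -0.01630773 -0.72359795]
t 18.42 flip False delta mm [-0.9 86.3 -0.2] rotdeg [-0.05 -0.   -0.01] tcp [0.4479 0.0071 0.1634] w 43.6 rows 2.068828260938533 0.007040525367737922
t 18.42 flip False delta mm [-0.9 -1.7 -0.1] rotdeg [-0.05 -0.   -0.01] tcp [0.5341 0.0246 0.1634] w 43.6 rows 0.04675227885675166 0.007040525367737922
```

View pics/o18.png

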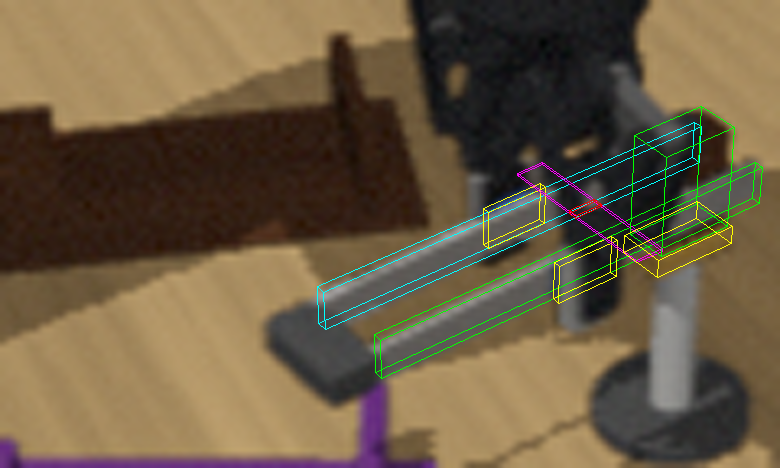

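View pics/o18_raw.png

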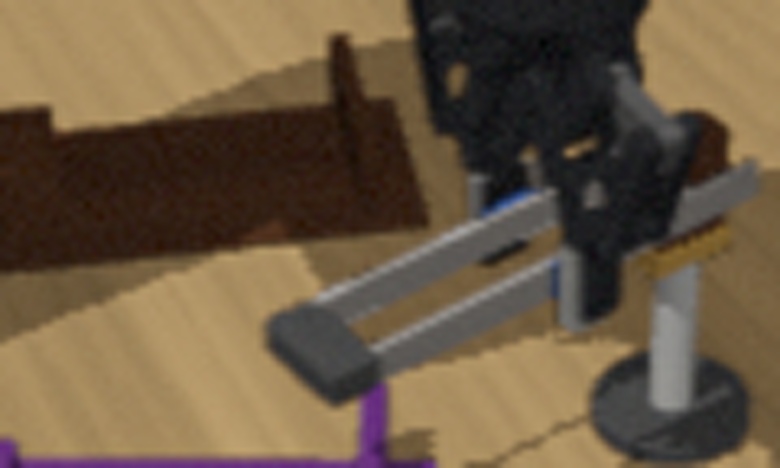

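View pics/t18.png

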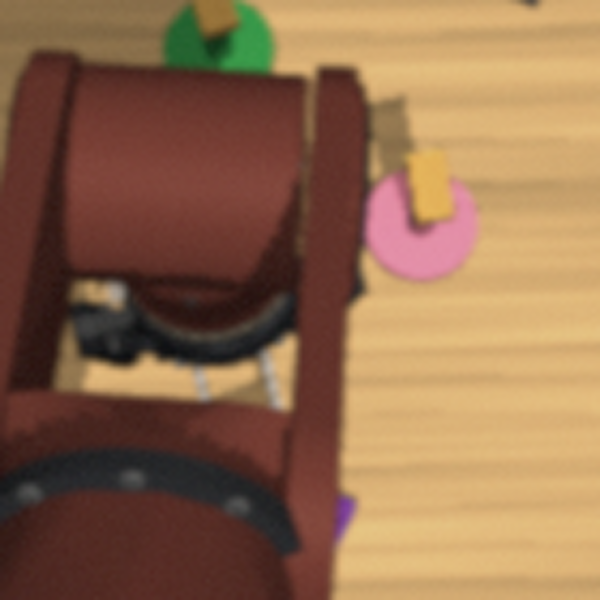

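Emit:
{"name": "arm_command", "arguments": {
  "deltas": [
    [43.4, 0, 0, 0, 0, 0, 0],
    [43.4, 0, 0, 0, 0, 0, 0],
    [43.4, 0, 0, 0, 0, 0, 0],
    [43.4, 0, 0, 0, 0, 0, 0]
  ]
}}

```text
clock: 18.75
ee_pos: [0.5326, 0.0244, 0.1626]
ee_rot: [-0.448, 0.547, -0.448, -0.547]
wrist_force: [-0.4, -0.7, -0.6]
gripper_width: 0.0435
```

```bash
python3 - <<'E'
from nav import *
c=camera('side')
for th in("tenon_center","tweezers_grip","tip_fixed","tip_moving","pale_a_center"): print(th,[(np.round(d['centre'],4),round(float(d['confidence']),2)) for d in mark_of(c,th)])
for i in range(3): 
    camera('side');o=get_obs();print(o['ee_pos'],o['gripper_width'],o['wrist_force'])
print(hand_in())
E
```

```text
tenon_center [(array([0.5965, 0.0375, 0.1157]), 0.41)]
tweezers_grip []
tip_fixed [(array([0.6168, 0.026 , 0.1135]), 0.81)]
tip_moving [(array([0.5354, 0.0296, 0.1079]), 0.52), (array([0.5933, 0.0405, 0.0847]), 0.33)]
pale_a_center [(array([ 0.5172, -0.2568,  0.0296]), 0.97)]
[0.53264781 0.02442821 0.16251194] 0.04354021437833943 [-0.13438722 -0.75595368 -1.01708556]
[0.53261748 0.0244212  0.16247964] 0.04364534492748915 [ 0.20051862  0.16325095 -1.93519143]
[0.53264344 0.024405   0.16249834] 0.0434127653868823 [ 0.42095777 -0.21260862 -0.92098343]
the job is handed in; nothing more can be done
None
```

I stood the dark tenon on the brass-topped post and let it go. Then I picked up the tweezers by their blue pads, squeezed them to the mark and brought them astride the tenon. I handed the job in at about 19 s, still holding them there. No verdict was reported.

What the last checks showed:
- **Tenon:** in the side view it stands upright, in line and centred to about 1–2 mm. It did not visibly move during the approach. The network put its centre at (0.597, 0.038, 0.116), against my fit of (0.594, 0.037, 0.112).
- **Tip gap:** the side picture before the final advance gave a jaw swing of about 0.12 rad, a gap of roughly 29.5–30 mm. I could not re-measure it at the final pose because the gripper hid the moving arm and the red mark. The finger opening stayed at 43.4–43.9 mm after that.
- **Tweezers' position:** the overlay at the final pose matched to about 1 mm. The tenon is about 62 mm ahead of the grip point and near the middle, and the arms are near its mid-height and close to level, with the tips about 1 mm high.
- **Steadiness and contact:** the arm pose was steady to 0.1 mm, and the wrist force showed only the tweezers' weight and noise.
- **Pale tenons:** the gripper only worked at the dark tenon's end of the board. At the end I checked only one of them, and it read within about 6 mm of where it first did, close to the network's error.

What failed or disagreed:
- At the end the network found no grip point, and its result for the moving tip was clearly wrong because that tip was hidden.
- The top camera was blocked by the arm, so the clearance on the far side of the tenon rests on the side view alone.

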